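Post the takings case into the deposit box

ROBOT

A 7-joint arm with a two-finger parallel gripper is mounted at the origin on a cart in front of the work surface, level with it; the furniture and walls round the work are solid. World frame = base frame: x ahead of the robot, y to its left, z up, the work surface at z = 0. Lengths are in m, angles in rad, forces in N, time in s.
With the tool pointing down it reaches from about 0.425 to 0.925 m from the base axis. Payload 6.8 kg.
Tool frame: the origin (TCP) lies midway between the tips of the shut fingers; the grasp point (between the pads) lies 19 mm behind it; z points along the fingers, y is the line along which they close (so a half turn about z gives the same grasp; the last joint's range is limited). The gripper opens to 85 mm and grips with 20 to 120 N. Pads are 22 mm wide; open, the fingers measure 114 mm over their backs; the gripper's body (76 mm by 85 mm) begins 54 mm behind the grasp point. The pads swing forward as they close: fully open they stand 13 mm farther back than shut.
Start: joints at [1.223, 0.477, 0.022, 1.555, -0.011, 1.109, -0.083], TCP at [0.16, -0.656, 0.231] pointing down, gripper open.
Joint ranges: [-2.96, 2.96], [-0.34, 2.1], [-1.41, 1.46], [0.24, 2.44], [-1.37, 4.51], [0.17, 1.92], [-2.96, 2.96]. Speed limits (rad/s): [2.39, 2.39, 3.14, 3.14, 3.14, 3.14, 3.14].

INTERFACE

Orientations are given as a rotation vector (axis times angle).
In Python, from bench import r gives the robot as it stands. The module is installed in compiled form; this text tells all that it offers.
- The arm moves only by the tool apply_moves, never from a script. Its argument "rows" is a list of rows, each a list of 6 numbers: the shift along the tool's x, y, z scaled (see below), then the turn, a rotation vector about the tool's x, y, z scaled (see below). A call has 1 to 5 rows; each row is the pose to reach, as a shift and turn from the pose commanded when the call began, along the tool's axes at that moment; what a row does not reach only later rows make up. The controller multiplies each number of a shift by 0.25 m and each number of a turn by 90 degrees. A row lasts 1/8 s, in which the tool goes at most 62.5 mm and 10.7 degrees, less where a joint would pass 70% of its speed; a pose out of reach is approached as far as the arm can. A call with a number of a shift or a turn outside -1 to 1 is refused whole. A call with a gripper value outside its range is refused whole. "claw" is the opening, from 0 (shut) to 1 (fully open), set as the call begins (left out, the last holds). The fingers move at their own pace and stop on an object; "newtons" is the grip in N (left out, the last holds). Time passes only in rows, so rows that repeat a pose let the fingers close. It gives the time, the measured TCP pose, the force, the opening and the grip force at its end, in the units of the state.
- r.get_obs(): the state, without advancing time (a new reading comes with each control period).
- r.grab_frame(name): name is "side" or "top" or "wrist"; returns a dict with "pixels" (384x512x3 uint8, red, green, blue), "intrinsics" (3x3 intrinsics, pixels), "eye" and "attitude" of the camera in the world. Camera axes: x right, y up, looking along -z (the intrinsics and any distortion apply to the point x, -y, -z); pixel columns grow to the right and rows downward; lengths in m; the calibration is good to about 2 mm. A picture is of the moment at which its call begins. There is no depth.
- r.hand_in(): hands the job in; it is judged then, once.
Trained networks look in a picture, given as the dict that the camera call returned (one of the last four; its "shot" number tells which), for a name from the list of things; names that differ only in an ending like _2 or _b are one class to them, and where a whole thing is asked for, a point or a joint stands for the part that bears it (a point fixed in the world has none). Each returns a list of dicts, best first, with "conf" (0 to 1); they miss things now and then, are a little off and sometimes report something else, mostly with a low value. They report only what shows in the picture. A call takes as long as a camera call.
- r.search_frame(picture, thing): "rect" ([left, top, width, height] in pixels, round what is visible of it).
- r.outline_of(picture, thing): "pixels" (384x512 bool, what is visible of it) and "rect" ([left, top, width, height] in pixels, round what is visible of it).
- r.landmark_of(picture, thing): "point" ([column, row] in pixels: a listed point, or the origin of a listed thing).
The state is a dict: "clock": time; "joints": joint angles; "qvel": joint speeds; "tau": joint torques, N m; "tcp_pos": TCP position; "orientation": TCP orientation; "contact_force": force on the tool from outside, world axes, zero at the start; "moment": the same for the moment, N m; "grip_width": finger opening in m; "gripper_force": force on a finger pad.
Only numpy, scipy, OpenCV 4.12 (cv2) and the standard library are available. Lean on these libraries where they do the work, as an engineer would, in place of code of your own. Each camera call takes 0.05 s, during which the arm holds its last target. There are 200 camera calls.

TASK

The blue takings case is kept out of sight in the wooden stand, behind the candle with blue flowers. Take that candle off its mat, get the case out and push it through the slot of the grey deposit box until it has dropped inside and the flap has swung shut behind it; then stand the candle back in the middle of its mat. Leave everything else on the counter where it is.

Things in the scene. Friction and masses are not known exactly. Their poses are not given: they have to be found in the camera images.
- takings_case: blue rigid plastic case, 14 x 120 x 60 mm along its x, y, z (thickness, length, width), 100 to 210 g; origin at its middle. It starts standing on a long edge in the stand's pocket, top edge 66 mm above the counter. Either end or face may go first into the slot. It also stands by itself on a long edge on the counter; a push near its top then topples it onto its face.
- front_candle: white candle with blue flowers in a clear box, 56 x 56 x 66 mm tall, 85 g; origin at the centre of its underside, z up, sides along x and y. It starts on the stand's mat, about 15 mm in front of the case, which leaves too little room for a finger there.
- candle_stand: dark wooden stand fixed to the counter; origin on the counter under the middle of the pocket that holds the case on edge; x points from the candle mat to the pocket, y along the pocket. Pocket 18 x 128 mm inside, 28 x 142 mm outside, floor 6 mm up, walls 70 mm high. In front a ledge 84 mm wide and 6 mm high reaches to x = -88 mm.
- pocket_notch (a point): middle of the finger notch cut through the front and back walls of the stand's pocket, 30 mm above the counter (the notch's lower edge). The notch is 72 mm wide along the pocket; there the case's middle can be pinched across its thickness from above, one finger in front of it and one behind.
- counter_point (a point): point on the counter top, 110 mm behind its straight front edge (the edge towards the robot), which runs along world y. Between the blue tape dispenser (its near end 220 mm to the left of this point) and the bell (325 mm to the right) the counter is free but for the things listed here.
- candle_mat (a point): centre of the square grey mat (66 mm) on the stand's ledge, where the candle stands; 6 mm above the counter, 50 mm in front of the middle of the pocket.
- deposit_box: grey steel deposit box fixed to the counter, 128 mm wide (y), 138 mm deep (x = 0 to 138 mm), 67 mm high; origin on the counter under the middle of the slot's lower lip, x points level into the box through the slot. Inside, the floor is 4 mm above the counter, so the case drops 24 mm behind the 3 mm thick lip; the room is 131 mm long.
- slot_lip (a point): middle of the slot's lower lip, 28 mm above the counter. The slot is 65 mm wide and 19 mm high, for the case lying flat, end first. The front above it is set back 14 mm behind the lip, so a fingertip can push the case's rear end up to 14 mm past the lip. The jambs beside it start at the lip and have flared guides reaching 5 mm out.
- sill_end (a point): middle of the front end of the sill, a level plate 50 mm wide that reaches 60 mm out from the lip, flush with it (top 28 mm above the counter): the case rests on it while its front is in the slot. Once more than half of the case is past the lip, its front dips and its rear tilts up by about 22 mm; once its rear is past the lip it drops in.
- flap (a joint): hinged steel flap behind the slot, 0 = hanging shut, grows (rad, up to 1.45) as it is pushed inward; a weak spring shuts it (under 2 N at its lower edge).
- calculator: grey pocket calculator lying flat, 112 x 66 x 12 mm; a bystander; origin at the centre of its underside
- ink_pad: ink pad tin lying flat, 58 x 85 x 15 mm; a bystander; origin at the centre of its underside
- stamp: wooden hand stamp with a turned handle, standing, 26 x 45 x 67 mm; a bystander; origin at the centre of its underside
- pen: blue ball pen lying flat, 11 x 133 x 9 mm, long along its y; a bystander; origin at the centre of its underside
- stick_candle: painted stick candle lying flat, 17 x 157 x 17 mm, long along its y; a bystander; origin at the centre of its underside
- wooden_doll: small turned wooden doll with a black robe, 35 mm across, 112 mm tall; a bystander; origin at the centre of its underside
- lotion_bottle: white lotion bottle with a cap, 39 mm across, 150 mm tall; a bystander; origin at the centre of its underside
- boxed_candle: white candle with purple flowers in a clear box, 53 x 53 x 64 mm tall; a bystander; origin at the centre of its underside

How it is judged:
By the outcome, as a careful person would: the job done as asked, in the order asked, and still so for the second after the job is handed in, with the robot touching nothing.
It also fails if it takes over 72 s, if anything falls off the work surface, if the arm or the gripper's body presses on something with over 40 N, if the wrist force passes 120 N, or if a joint passes its speed limit or range.

## Working session

There is one attempt and no reset: what is moved stays moved. The work goes in short steps, Python scripts to look and compute and a tool call to move; the robot and the scene stay as the last step left them, time stands still between calls to the robot, and variables do not carry over. Pictures are saved under pics/ and viewed, at most 10 in all, crops included, and the job is handed in when it is done.

Besides the shell and the picture viewer there is one more tool, called after "Request:" as name(argument=value, ...), one argument or row to a line, values as JSON. apply_moves: Moves the arm, as the interface text tells. Its arguments: {"type":"object","properties":{"rows":{"type":"array","items":{"type":"array","items":{"type":"number"}}},"claw":{"type":"number"},"newtons":{"type":"number"}},"required":["rows"]}

```bash
mkdir -p pics; cat > h.py <<'E'
import numpy as np, cv2
from bench import r
from scipy.spatial.transform import Rotation as R
def rot(a):
    a=np.array(a,float)
    if a.shape==(3,3): return a
    return R.from_rotvec(a).as_matrix() if a.size==3 else R.from_quat(a).as_matrix()
def ray(f,p):
    K=np.array(f["intrinsics"]); d=np.linalg.inv(K)@[p[0],p[1],1]
    return np.array(f["eye"]), rot(f["attitude"])@np.array([d[0],-d[1],-d[2]])
def onz(f,p,z):
    e,d=ray(f,p); return e+d*(z-e[2])/d[2]
def tri(fps):
    A=np.zeros((3,3));b=np.zeros(3)
    for f,p in fps:
        e,d=ray(f,p); d=d/np.linalg.norm(d);P=np.eye(3)-np.outer(d,d);A+=P;b+=P@e
    return np.linalg.solve(A,b)
def proj(f,X):
    c=rot(f["attitude"]).T@(np.array(X)-f["eye"]); q=np.array(f["intrinsics"])@[c[0],-c[1],-c[2]]; return q[:2]/q[2]
def save(f,n): cv2.imwrite(n,f["pixels"][:,:,::-1])
E
python3 - <<'E'
from h import *
o=r.get_obs(); print({k:np.round(v,3) for k,v in o.items()})
F={n:r.grab_frame(n) for n in("side","top")}
for n,f in F.items():
    print(n,{k:v for k,v in f.items() if k!="pixels"})
    save(f,f"pics/{n}0.png")
pts=["pocket_notch","counter_point","candle_mat","slot_lip","sill_end","front_candle","deposit_box","candle_stand","takings_case"]
Z=[.03,0,.006,.028,.028,.006,0,0,.036]
for t,z in zip(pts,Z):
    P=[]
    for n,f in F.items():
        l=r.landmark_of(f,t)
        if l: P.append((f,l[0]["point"])); print(t,n,round(l[0]["conf"],2),np.round(l[0]["point"],1),"onz",np.round(onz(f,l[0]["point"],z),4))
    if len(P)==2: print("   tri",np.round(tri(P),4))
a=np.hstack([F["side"]["pixels"],F["top"]["pixels"]])
E
```

```text
{'clock': np.float64(0.0), 'joints': array([ 1.223,  0.478,  0.022,  1.557, -0.012,  1.109, -0.083]), 'qvel': array([ 0.002,  0.   ,  0.   ,  0.001, -0.001, -0.   ,  0.002]), 'tau': array([ 0.0000e+00, -5.9645e+01,  1.6080e+00, -2.8120e+01,  1.3000e-02,
        9.0000e-03,  0.0000e+00]), 'tcp_pos': array([ 0.16 , -0.655,  0.23 ]), 'orientation': array([-3.117e+00, -3.760e-01,  1.000e-03]), 'contact_force': array([ 0.985, -0.286,  0.105]), 'moment': array([0.021, 0.016, 0.002]), 'gripper_force': np.float64(0.0), 'grip_width': np.float64(0.085)}
side {'intrinsics': array([[488.47129181,   0.        , 259.28406496],
       [  0.        , 488.47129181, 195.2740283 ],
       [  0.        ,   0.        ,   1.        ]]), 'eye': array([-0.0327593 ,  0.99284025,  1.12314017]), 'attitude': array([ 0.27084103, -1.0821201 , -2.48342358]), 'shot': 1}
top {'intrinsics': array([[387.70833317,   0.        , 258.06933205],
       [  0.        , 387.70833317, 192.23360256],
       [  0.        ,   0.        ,   1.        ]]), 'eye': array([2.94779620e-01, 6.06149397e-04, 1.06299248e+00]), 'attitude':
[... 635 characters left out ...]
0. ] onz [0.4864 0.1104 0.028 ]
   tri [0.4869 0.1104 0.0326]
sill_end side 0.81 [257.2 238.7] onz [0.4279 0.114  0.028 ]
sill_end top 0.61 [218.  220.1] onz [0.4314 0.1071 0.028 ]
   tri [0.4319 0.1077 0.02  ]
front_candle side 0.66 [283.8 182.4] onz [ 0.4722 -0.1782  0.006 ]
front_candle top 0.62 [329.3 200.1] onz [ 0.4811 -0.1993  0.006 ]
   tri [ 0.4845 -0.2043 -0.0191]
deposit_box side 0.87 [237.8 240.5] onz [0.4901 0.1243 0.    ]
deposit_box top 0.69 [217.  200.5] onz [0.4901 0.1123 0.    ]
   tri [ 0.4942  0.1142 -0.0128]
takings_case side 0.75 [270.8 168.2] onz [ 0.5305 -0.1954  0.036 ]
takings_case top 0.67 [328.2 183.1] onz [ 0.5227 -0.1937  0.036 ]
   tri [ 0.5252 -0.1921  0.0395]
```

```bash
python3 - <<'E'
import cv2,numpy as np
s=cv2.imread('pics/side0.png')[110:300,150:410];t=cv2.imread('pics/top0.png')[130:270,130:400]
s=cv2.resize(s,(800,585),interpolation=cv2.INTER_CUBIC);t=cv2.resize(t,(800,415),interpolation=cv2.INTER_CUBIC)
cv2.imwrite('pics/s.png',s);cv2.imwrite('pics/t.png',t)
E
```

```text
(no output)
```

View pics/s.png

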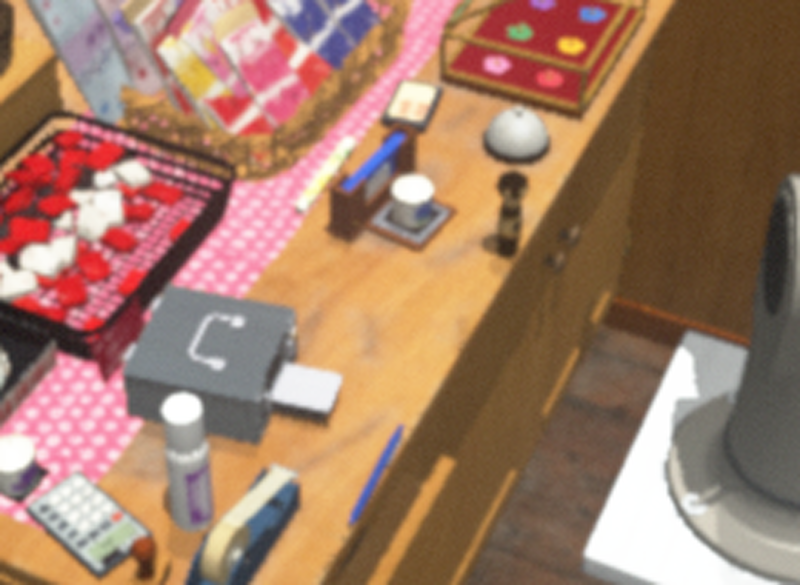

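View pics/t.png

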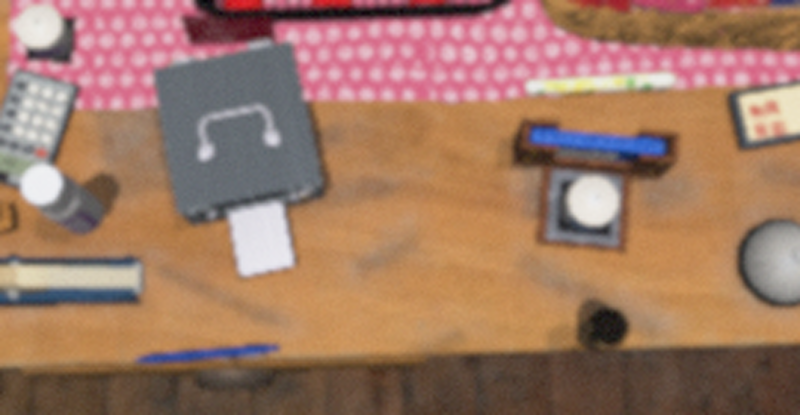

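The side view shows the stand with the blue case at crop (378,163), the candle on its mat at (412,205) and the doll close in front at (512,215). The box and its sill are at (215,360) and (305,388). In the top view the stand is turned a little clockwise and the box a little counter-clockwise. Next I'll fit the poses.

```bash
cat >> h.py <<'E'
def cub(x0,x1,y0,y1,z0,z1): return np.array([[x,y,z] for x in(x0,x1) for y in(y0,y1) for z in(z0,z1)])
MODEL={"box":[cub(0,.138,-.064,.064,0,.067),cub(-.06,0,-.025,.025,.024,.028)],
 "stand":[cub(-.014,.014,-.071,.071,0,.07),cub(-.088,-.014,-.042,.042,0,.006),cub(-.078,-.022,-.028,.028,.006,.072)],
 "case":[cub(-.007,.007,-.06,.06,-.03,.03)],"flat":[cub(-.06,.06,-.03,.03,0,.014)],"candle":[cub(-.028,.028,-.028,.028,0,.066)]}
def render(f,m,p,z=0,S=4):
    c,s=np.cos(p[2]),np.sin(p[2]); im=np.zeros((384*S,512*S),np.uint8)
    for q in MODEL[m]:
        w=q@np.array([[c,s,0],[-s,c,0],[0,0,1]])+[p[0],p[1],z]
        h=cv2.convexHull(np.array([(proj(f,a)+.5)*S for a in w],np.float32)); cv2.fillConvexPoly(im,np.round(h).astype(np.int32),255)
    return cv2.resize(im,(512,384),interpolation=cv2.INTER_AREA)/255.
def fit(fm,m,p0,z=0):
    from scipy.optimize import minimize
    def c(p): 
        e=0
        for f,k in fm: a=render(f,m,p,z); e+=np.abs(a-k).sum()/k.sum()
        return e
    s=minimize(c,p0,method="Nelder-Mead",options=dict(initial_simplex=np.array(p0)+np.array([[0,0,0],[.012,0,0],[0,.012,0],[0,0,.12]]),xatol=2e-4,fatol=1e-4,maxiter=150)); return s.x,s.fun
def mask(f,names):
    k=np.zeros((384,512),bool)
    for n in names:
        l=r.outline_of(f,n)
        if l: k|=np.array(l[0]["pixels"]); print(n,round(l[0]["conf"],2),l[0]["rect"])
        else: print(n,"none")
    return k
E
python3 - <<'E'
from h import *
F=[r.grab_frame(n) for n in("side","top")]
B=[(f,mask(f,["deposit_box"])) for f in F]
S=[(f,mask(f,["candle_stand","front_candle","takings_case"])) for f in F]
for m,L,p0 in(("box",B,[.488,.11,.17]),("stand",S,[.535,-.206,-.15])):
    print(m,fit(L,m,p0),[fit([l],m,p0) for l in L])
for n in ["wooden_doll","pen","lotion_bottle","stick_candle","boxed_candle","ink_pad","stamp","calculator"]:
    for f in F:
        l=r.landmark_of(f,n)
        if l: print(n,round(l[0]["conf"],2),np.round(onz(f,l[0]["point"],0),3))
E
```

```text
deposit_box 0.77 [186.7, 202.8, 76.9, 53.4]
deposit_box 0.75 [182.0, 142.8, 59.7, 78.5]
candle_stand 0.59 [255.6, 148.6, 42.7, 42.2]
front_candle 0.82 [276.9, 166.9, 14.4, 20.1]
takings_case 0.66 [189.3, 283.5, 15.7, 25.5]
candle_stand 0.95 [305.0, 170.7, 55.9, 45.2]
front_candle 0.66 [320.2, 189.7, 16.3, 19.9]
takings_case 0.87 [308.8, 176.7, 45.0, 9.2]
box (array([0.48803814, 0.11374534, 0.17580229]), np.float64(0.18332301766355863)) [(array([0.48548911, 0.11786345, 0.15119786]), np.float64(0.1181186073029999)), (array([0.48871301, 0.11272737, 0.18739232]), np.float64(0.038878051220488194))]
stand (array([ 0.52949834, -0.1973987 , -0.12000587]), np.float64(0.8105702549378051)) [(array([ 0.52930429, -0.19471283, -0.11770834]), np.float64(0.5338882015521315)), (array([ 0.53036913, -0.19910851, -0.10858318]), np.float64(0.25938621422214564))]
wooden_doll 0.66 [ 0.371 -0.208  0.   ]
wooden_doll 0.49 [ 0.357 -0.181  0.   ]
pen 0.59 [0.347 0.154 0.   ]
pen 0.54 [ 0.534 -0.206  0.   ]
lotion_bottle 0.98 [0.491 0.268 0.   ]
lotion_bottle 0.58 [0.498 0.284 0.   ]
stick_candle 0.49 [ 0.601 -0.222  0.   ]
stick_candle 0.66 [ 0.609 -0.227  0.   ]
boxed_candle 0.55 [0.663 0.326 0.   ]
boxed_candle 0.81 [0.665 0.313 0.   ]
ink_pad 0.79 [ 0.559 -0.348  0.   ]
ink_pad 0.87 [ 0.573 -0.392  0.   ]
stamp 0.76 [0.491 0.365 0.   ]
stamp 0.47 [0.483 0.361 0.   ]
calculator 0.7 [0.564 0.329 0.   ]
calculator 0.78 [0.582 0.33  0.   ]
```

```bash
cat >> h.py <<'E'
def mv(pos,psi,tilt=None,frm=None):
    """numbers of a row from the current (or given) pose to TCP pos, tool down, tool x heading psi"""
    o=r.get_obs(); p,A=(o["tcp_pos"],rot(o["orientation"])) if frm is None else (np.array(frm[0]),down(frm[1]))
    print(np.round(np.r_[A.T@(np.array(pos)-p)/.25, R.from_matrix(A.T@down(psi)).as_rotvec()/(np.pi/2)],4).tolist())
def down(s):
    c,s=np.cos(s),np.sin(s); return np.array([[c,s,0],[s,-c,0],[0,0,-1.]])
def st():
    o=r.get_obs(); A=rot(o["orientation"]); print("t",round(float(o["clock"]),2),"tcp",np.round(o["tcp_pos"],4),"psi",round(float(np.arctan2(A[1,0],A[0,0])),4),"tz",np.round(A[:,2],3),"F",np.round(o["contact_force"],1),"w",round(float(o["grip_width"]),4),"gf",round(float(o["gripper_force"]),1))
E
python3 -c "
from h import *
st(); mv([.47,-.2,.25],-.12)"
```

```text
t 2.3 tcp [ 0.1603 -0.6557  0.2313] psi 0.2398 tz [ 0. -0. -1.] F [ 0.8 -0.   0.3] w 0.0851 gf 0.0
[1.6362, -1.4763, -0.0748, 0.0, -0.0, 0.2291]
```

Request:
apply_moves(
  rows=[
    [0.82,-0.74,-0.04,0,0,0],
    [0.82,-0.74,-0.04,0,0,0],
    [0.82,-0.74,-0.04,0,0,0],
    [0.82,-0.74,-0.04,0,0,0],
    [0.82,-0.74,-0.04,0,0,0],
  ],
  claw=1,
)

```text
clock: 2.92
tcp_pos: [0.3182, -0.4239, 0.2418]
orientation: [-3.118, -0.384, -0.002]
contact_force: [0.1, -0.0, -0.6]
grip_width: 0.0853
gripper_force: 0.0
```

Request:
apply_moves(
  rows=[
    [0.82,-0.74,-0.04,0,0,0.23],
    [0.82,-0.74,-0.04,0,0,0.23],
    [0.82,-0.74,-0.04,0,0,0.23],
    [0.82,-0.74,-0.04,0,0,0.23],
    [0.82,-0.74,-0.04,0,0,0.23],
  ],
)

```text
clock: 3.55
tcp_pos: [0.4724, -0.1958, 0.2518]
orientation: [-3.136, 0.186, -0.002]
contact_force: [0.4, -0.6, -0.3]
grip_width: 0.0856
gripper_force: 0.0
```

```bash
python3 - <<'E'
from h import *
st(); f=r.grab_frame("wrist"); print(f["eye"],np.array(f["intrinsics"])[0]); save(f,"pics/w1.png")
for t,z in(("pocket_notch",.03),("candle_mat",.006),("front_candle",.006),("candle_stand",0),("takings_case",.036)):
    l=r.landmark_of(f,t)
    if l: print(t,round(l[0]["conf"],2),l[0]["point"],np.round(onz(f,l[0]["point"],z),4))
k=mask(f,["candle_stand","front_candle","takings_case"])
print(fit([(f,k)],"stand",[.53,-.198,-.12]))
E
```

```text
t 3.55 tcp [ 0.4724 -0.1958  0.2518] psi -0.1183 tz [ 0.001  0.    -1.   ] F [ 0.4 -0.6 -0.3] w 0.0856 gf 0.0
[ 0.55268159 -0.20520297  0.3933337 ] [338.77120335   0.         255.06597588]
pocket_notch 0.55 [252.4, 100.1] [ 0.5302 -0.1992  0.03  ]
front_candle 0.7 [251.9, 140.6] [ 0.4839 -0.1928  0.006 ]
candle_stand 0.96 [247.6, 98.8] [ 0.5304 -0.1935  0.    ]
takings_case 0.7 [250.1, 97.0] [ 0.5339 -0.1973  0.036 ]
candle_stand 0.89 [174.8, 81.8, 152.2, 94.3]
front_candle 0.66 [228.8, 118.2, 45.9, 51.2]
takings_case 0.69 [185.4, 88.8, 126.3, 21.0]
(array([ 0.53485335, -0.19754277, -0.13015459]), np.float64(0.1010543390105434))
```

View pics/w1.png

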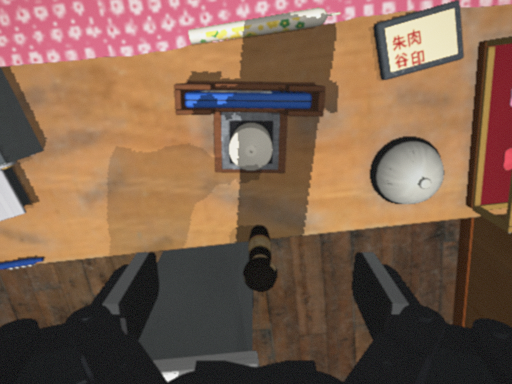

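The wrist view shows the pocket at columns 175–325, rows 84–115, level in the image, so its yaw is about −0.12. The candle is at (250,147) and the doll stands clear at (260,232). Grasping the candle next.

```bash
python3 -c "
from h import *
mv([.484,-.192,.042],-.122)"
```

```text
[0.0517, -0.0399, 0.837, 0.0002, 0.0001, -0.0012]
```

Request:
apply_moves(
  rows=[
    [0.052,-0.04,0.24,0,0,0],
    [0.052,-0.04,0.48,0,0,0],
    [0.052,-0.04,0.68,0,0,0],
    [0.052,-0.04,0.8,0,0,0],
    [0.052,-0.04,0.837,0,0,0],
  ],
)

```text
clock: 4.62
tcp_pos: [0.4833, -0.191, 0.0403]
orientation: [-3.135, 0.193, 0.005]
contact_force: [0.8, 0.4, 1.1]
grip_width: 0.0853
gripper_force: 0.0
```

Request:
apply_moves(
  rows=[
    [0,0,0,0,0,0],
    [0,0,0,0,0,0],
    [0,0,0,0,0,0],
    [0,0,0,0,0,0],
    [0,0,0,0,0,0],
  ],
  claw=0.4,
  newtons=25,
)

```text
clock: 5.25
tcp_pos: [0.4861, -0.1912, 0.0436]
orientation: [3.135, -0.191, 0.004]
contact_force: [-1.2, -0.3, 6.5]
grip_width: 0.0549
gripper_force: 27.7
```

Request:
apply_moves(
  rows=[
    [0,0,-0.1,0,0,0],
    [0,0,-0.25,0,0,0],
    [0,0,-0.34,0,0,0],
    [0,0,-0.34,0,0,0],
  ],
)

```text
clock: 5.75
tcp_pos: [0.4861, -0.191, 0.129]
orientation: [3.135, -0.191, 0.007]
contact_force: [-0.1, -0.2, -0.8]
grip_width: 0.0553
gripper_force: 27.0
```

```bash
python3 -c "
from h import *
st(); mv([.55,-.045,.125],-.122); mv([.55,-.045,.0375],-.122)"
```

```text
t 5.75 tcp [ 0.4861 -0.191   0.129 ] psi -0.1216 tz [ 0.004 -0.001 -1.   ] F [-0.1 -0.2 -0.8] w 0.0553 gf 27.0
[0.1827, -0.6106, 0.0163, 0.0006, -0.0027, 0.0002]
[0.1812, -0.611, 0.3663, 0.0006, -0.0027, 0.0002]
```

Request:
apply_moves(
  rows=[
    [0.06,-0.2,0,0,0,0],
    [0.12,-0.42,0,0,0,0],
    [0.18,-0.61,0,0,0,0],
    [0.18,-0.61,0.1,0,0,0],
    [0.18,-0.61,0.22,0,0,0],
  ],
)

```text
clock: 6.38
tcp_pos: [0.5479, -0.0436, 0.0707]
orientation: [-3.136, 0.188, 0.0]
contact_force: [0.6, -0.1, -0.2]
grip_width: 0.055
gripper_force: 27.0
```

Request:
apply_moves(
  rows=[
    [0,0,0.08,0,0,0],
    [0,0,0.12,0,0,0],
    [0,0,0.145,0,0,0],
    [0,0,0.145,0,0,0],
  ],
)

```text
clock: 6.88
tcp_pos: [0.5479, -0.0447, 0.0365]
orientation: [3.135, -0.191, -0.0]
contact_force: [-2.6, 0.8, 5.7]
grip_width: 0.0549
gripper_force: 27.2
```

Contact with the counter. Release, rise, and turn towards the case.

Request:
apply_moves(
  rows=[
    [0,0,0,0,0,0],
    [0,0,0,0,0,0],
    [0,0,0,0,0,0],
    [0,0,-0.15,0,0,0],
    [0,0,-0.35,0,0,0],
  ],
  claw=1,
)

```text
clock: 7.5
tcp_pos: [0.5469, -0.0446, 0.1232]
orientation: [-3.136, 0.191, 0.005]
contact_force: [1.1, -0.2, 0.0]
grip_width: 0.0852
gripper_force: 0.0
```

Request:
apply_moves(
  rows=[
    [0,0,-0.2,0,0,0],
    [-0.1,0.15,-0.4,0,0,0],
    [-0.1,0.3,-0.4,0,0,0],
    [-0.1,0.45,-0.4,0,0,0],
    [-0.1,0.5,-0.4,0,0,0],
  ],
)

```text
clock: 8.12
tcp_pos: [0.5073, -0.1683, 0.2234]
orientation: [3.135, -0.197, 0.0]
contact_force: [-0.2, 0.5, -0.0]
grip_width: 0.0853
gripper_force: 0.0
```

```bash
python3 - <<'E'
from h import *
st(); f=r.grab_frame("wrist"); t=r.grab_frame("top"); save(f,"pics/w2.png")
for g in(f,t):
  for n,z in(("pocket_notch",.03),("candle_mat",.006),("front_candle",0),("candle_stand",0),("takings_case",.036),("slot_lip",.028),("sill_end",.028)):
    l=r.landmark_of(g,n)
    if l: print(n,round(l[0]["conf"],2),np.round(l[0]["point"],1),np.round(onz(g,l[0]["point"],z),4))
MODEL["stand"]=MODEL["stand"][:2]
L=[(g,mask(g,["candle_stand","takings_case"])) for g in(f,t)]
for l in L: print(fit([l],"stand",[.534,-.198,-.12]))
MODEL["top"]=[cub(-.007,.007,-.06,.06,.06,.066)]
for g in(f,t):
  k=mask(g,["takings_case"]); print("case",fit([(g,k)],"top",[.534,-.198,-.12]))
mv([.534,-.198,.15],-.122+np.pi/2); mv([.534,-.198,.15],-.122-np.pi/2)
print(r.get_obs()["joints"])
E
```

```text
t 8.12 tcp [ 0.5073 -0.1683  0.2234] psi -0.1253 tz [ 0.    -0.001 -1.   ] F [-0.2  0.5 -0. ] w 0.0853 gf 0.0
pocket_notch 0.76 [285.9 133.1] [ 0.5311 -0.2015  0.03  ]
candle_mat 0.65 [274.3 173.5] [ 0.4844 -0.1863  0.006 ]
front_candle 0.75 [138.2 129. ] [ 0.5501 -0.0469  0.    ]
candle_stand 0.87 [279.8 129. ] [ 0.5312 -0.1976  0.    ]
takings_case 0.66 [281.9 133.6] [ 0.5321 -0.1972  0.036 ]
slot_lip 0.58 [273.9 173.1] [ 0.4912 -0.1854  0.028 ]
sill_end 0.76 [ 23.1 258.6] [0.427 0.105 0.028]
pocket_notch 0.95 [329.9 180.8] [ 0.5303 -0.1999  0.03  ]
candle_mat 0.6 [327.5 198.1] [ 0.4868 -0.1946  0.006 ]
front_candle 0.61 [274.9 177.9] [ 0.5501 -0.0514  0.    ]
candle_stand 0.57 [329.4 183.4] [ 0.5297 -0.2038  0.    ]
takings_case 0.67 [326.6 182.7] [ 0.5239 -0.1894  0.036 ]
slot_lip 0.85 [213.7 197.5] [0.4935 0.1182 0.028 ]
sill_end 0.67 [218.3 220.5] [0.4303 0.1063 0.028 ]
candle_stand 0.63 [206.0, 113.2, 158.5, 93.0]
takings_case 0.97 [216.6, 121.2, 132.4, 26.4]
candle_stand 0.92 [303.1, 170.5, 49.5, 45.5]
takings_case 0.83 [309.1, 176.7, 44.1, 8.1]
(array([ 0.53453489, -0.19752209, -0.13527063]), np.float64(0.044068636986014015))
(array([ 0.52814229, -0.19876074, -0.12002479]), np.float64(0.20671722347475574))
takings_case 0.97 [216.6, 121.2, 132.4, 26.4]
case (array([ 0.53412272, -0.1961362 , -0.13429975]), np.float64(0.2088376644558008))
takings_case 0.83 [309.1, 176.7, 44.1, 8.1]
case (array([ 0.53111831, -0.19106926, -0.12434008]), np.float64(0.39785278045644484))
[0.1188, 0.1154, 0.2932, 0.0, -0.0, -0.9998]
[0.1188, 0.1154, 0.2932, -0.0, -0.0, 1.0002]
[ 0.38915523  0.26686399 -0.22648553  1.88795416  0.07069883  0.99438831
 -1.56056127]
```

Request:
apply_moves(
  rows=[
    [0.12,0.115,0.1,0,0,-0.5],
    [0.12,0.115,0.2,0,0,-0.5],
    [0.12,0.115,0.3,0,0,-0.5],
    [0.12,0.115,0.3,0,0,-0.5],
    [0.12,0.115,0.3,0,0,-0.5],
  ],
)

```text
clock: 9.85
tcp_pos: [0.5343, -0.198, 0.148]
orientation: [-2.97, -1.023, 0.0]
contact_force: [0.5, -0.5, 0.9]
grip_width: 0.0854
gripper_force: 0.0
```

Request:
apply_moves(
  rows=[
    [0,0,0,0,0,-0.5],
    [0,0,0,0,0,-0.5],
    [0,0,0,0,0,-0.5],
    [0,0,0,0,0,-0.5],
    [0,0,0,0,0,-0.5],
  ],
)

```text
clock: 10.48
tcp_pos: [0.5346, -0.1981, 0.1487]
orientation: [2.354, 2.079, 0.001]
contact_force: [0.1, -1.1, -0.0]
grip_width: 0.0854
gripper_force: 0.0
```

```bash
python3 -c "
from h import *
st(); mv([.534,-.1975,.034],-.13+np.pi/2)
f=r.grab_frame('wrist'); k=mask(f,['takings_case'])
MODEL['top']=[cub(-.007,.007,-.06,.06,.06,.066)]
print(fit([(f,k)],'top',[.534,-.198,-.13]))
MODEL['stand']=MODEL['stand'][:2]
k=mask(f,['candle_stand','takings_case'])
print(fit([(f,k)],'stand',[.534,-.198,-.13])); save(f,'pics/w3.png')"
```

```text
t 10.47 tcp [ 0.5346 -0.1981  0.1487] psi 1.4469 tz [ 0.001 -0.    -1.   ] F [ 0.1 -1.1 -0. ] w 0.0854 gf 0.0
[0.002, -0.0029, 0.4589, 0.0005, 0.0, 0.0039]
takings_case 0.55 [242.3, 103.1, 21.5, 165.0]
(array([ 0.53307577, -0.19388216, -0.12708626]), np.float64(0.07411093715052561))
candle_stand 0.97 [148.3, 90.3, 125.8, 195.8]
takings_case 0.55 [242.3, 103.1, 21.5, 165.0]
(array([ 0.5331942 , -0.19573452, -0.12579623]), np.float64(0.07228320694919745))
```

View pics/w3.png

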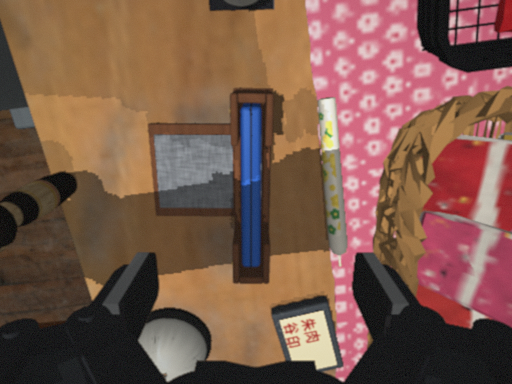

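The wrist view, turned 90°, shows the case upright in the pocket at column 252, rows 103–268, centred between the fingers. The mat is clear. Descend and pinch.

Request:
apply_moves(
  rows=[
    [0.005,0.004,0.15,0,0,0],
    [0.005,0.004,0.28,0,0,0],
    [0.005,0.004,0.38,0,0,0],
    [0.005,0.004,0.44,0,0,0],
    [0.005,0.004,0.455,0,0,0],
  ],
)

```text
clock: 11.3
tcp_pos: [0.5353, -0.1966, 0.034]
orientation: [-2.352, -2.081, 0.001]
contact_force: [1.3, 0.7, 1.1]
grip_width: 0.0855
gripper_force: 0.0
```

Request:
apply_moves(
  rows=[
    [0,0,0,0,0,0],
    [0,0,0,0,0,0],
    [0,0,0,0,0,0],
    [0,0,0,0,0,0],
    [0,0,0,0,0,0],
  ],
  claw=0,
  newtons=30,
)

```text
clock: 11.92
tcp_pos: [0.5339, -0.1967, 0.0348]
orientation: [-2.352, -2.08, 0.004]
contact_force: [-5.2, 1.5, 7.8]
grip_width: 0.0137
gripper_force: 31.1
```

Request:
apply_moves(
  rows=[
    [0,0,-0.06,0,0,0],
    [0,0,-0.2,0,0,0],
    [0,0,-0.35,0,0,0],
    [0,0,-0.45,0,0,0],
    [0,0,-0.45,0,0,0],
  ],
)

```text
clock: 12.55
tcp_pos: [0.5373, -0.1971, 0.1498]
orientation: [2.349, 2.079, 0.004]
contact_force: [-0.2, 0.0, -3.4]
grip_width: 0.0138
gripper_force: 29.7
```

```bash
python3 -c "
from h import *
st(); mv([.44,-.02,.147],.187)"
```

```text
t 12.55 tcp [ 0.5373 -0.1971  0.1498] psi 1.4493 tz [ 0.005 -0.002 -1.   ] F [-0.2  0.  -3.4] w 0.0138 gf 29.7
[0.656, -0.4723, 0.0078, 0.0034, -0.0016, 0.8036]
```

Request:
apply_moves(
  rows=[
    [0.13,-0.09,0,0,0,0.1],
    [0.3,-0.2,0,0,0,0.2],
    [0.48,-0.34,0,0,0,0.3],
    [0.65,-0.47,0,0,0,0.4],
    [0.65,-0.47,0,0,0,0.5],
  ],
)

```text
clock: 13.18
tcp_pos: [0.4357, -0.0178, 0.1463]
orientation: [-2.968, -1.026, 0.003]
contact_force: [0.0, -0.9, -1.3]
grip_width: 0.0137
gripper_force: 29.9
```

Request:
apply_moves(
  rows=[
    [0,0,0,0,0,0.1],
    [0,0,0.1,0,0,0.2],
    [0,0,0.2,0,0,0.3],
    [0,0,0.3,0,0,0.3],
    [0,0,0.38,0,0,0.3],
  ],
)

```text
clock: 13.8
tcp_pos: [0.4376, -0.0211, 0.0505]
orientation: [-3.127, -0.303, 0.003]
contact_force: [-0.1, -1.4, -1.1]
grip_width: 0.0138
gripper_force: 29.9
```

```bash
python3 -c "
from h import *
st(); mv([.44,-.02,.029],.187)"
```

```text
t 13.8 tcp [ 0.4376 -0.0211  0.0505] psi 0.1931 tz [-0.002  0.    -1.   ] F [-0.1 -1.4 -1.1] w 0.0138 gf 29.9
[0.0104, -0.0024, 0.0858, -0.0003, 0.0011, 0.0039]
```

Request:
apply_moves(
  rows=[
    [0.01,0,0.05,0,0,0],
    [0.01,0,0.078,0,0,0],
    [0.01,0,0.086,0,0,0],
    [0.01,0,0.088,0,0,0],
    [0.01,0,0.088,0,0,0],
  ],
)

```text
clock: 14.42
tcp_pos: [0.4413, -0.0208, 0.0305]
orientation: [3.127, 0.302, 0.001]
contact_force: [-0.4, -0.2, -1.8]
grip_width: 0.0136
gripper_force: 29.9
```

Request:
apply_moves(
  rows=[
    [0,0,0,0,0,0],
    [0,0,0,0,0,0],
    [0,0,-0.08,0,0,0],
    [0,0,-0.24,0,0,0],
    [0,0,-0.3,0,0,0],
  ],
  claw=0.6,
)

```text
clock: 15.05
tcp_pos: [0.4421, -0.0207, 0.1069]
orientation: [3.127, 0.302, 0.005]
contact_force: [-1.0, 0.3, 0.2]
grip_width: 0.0514
gripper_force: 0.0
```

Request:
apply_moves(
  rows=[
    [0,-0.08,0,0,0,0],
    [0,-0.16,0,0,0,0],
    [0,-0.17,0,0,0,0],
    [0,-0.17,0,0,0,0],
  ],
  claw=0,
)

```text
clock: 15.55
tcp_pos: [0.4328, 0.0205, 0.1048]
orientation: [3.127, 0.302, -0.001]
contact_force: [-0.0, -0.6, -0.3]
grip_width: -0.0
gripper_force: 0.0
```

```bash
python3 -c "
from h import *
st(); f=r.grab_frame('side'); save(f,'pics/s2.png'); k=mask(f,['takings_case'])
p,e=fit([(f,k)],'case',[.44,-.02,.19+np.pi/2],.03); print(p,e)
cv2.imwrite('pics/s2c.png',cv2.resize(f['pixels'][150:290,180:360,::-1],(720,560),interpolation=cv2.INTER_CUBIC))"
```

```text
t 15.55 tcp [0.4328 0.0205 0.1048] psi 0.1927 tz [-0. -0. -1.] F [-0.  -0.6 -0.3] w -0.0 gf 0.0
takings_case 0.86 [256.2, 199.7, 31.0, 21.1]
[ 0.43968421 -0.01967501  1.76409139] 0.08789560421080955
```

View pics/s2c.png

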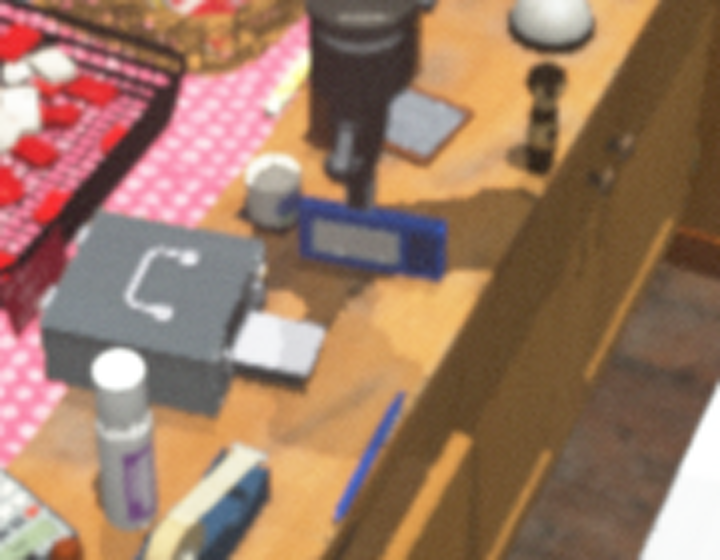

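The side view shows the case standing on edge at crop (370,240), with the candle set aside at (275,190) and the fingers shut. Now topple it towards −y.

Request:
apply_moves(
  rows=[
    [0,0,0.12,0,0,0],
    [0,0,0.2,0,0,0],
    [0,0,0.225,0,0,0],
    [0,0.04,0.225,0,0,0],
    [0,0.07,0.225,0,0,0],
  ],
)

```text
clock: 16.27
tcp_pos: [0.4369, 0.0028, 0.0494]
orientation: [3.127, 0.301, 0.002]
contact_force: [-0.1, -0.5, 0.1]
grip_width: -0.0001
gripper_force: 0.0
```

Request:
apply_moves(
  rows=[
    [0,0.03,0,0,0,0],
    [0,0.06,0,0,0,0],
    [0,0.09,0,0,0,0],
    [0,0.11,0,0,0,0],
    [0,0.12,0,0,0,0],
  ],
)

```text
clock: 16.9
tcp_pos: [0.442, -0.026, 0.0488]
orientation: [3.127, 0.302, -0.0]
contact_force: [-0.5, -0.8, 0.4]
grip_width: 0.0
gripper_force: 0.0
```

Request:
apply_moves(
  rows=[
    [0,0,0,0,0,0],
    [0,-0.1,-0.1,0,0,0],
    [-0.1,-0.1,-0.3,0,0,0],
    [-0.1,-0.1,-0.5,0,0,0],
    [-0.1,-0.1,-0.5,0,0,0],
  ],
  claw=1,
)

```text
clock: 17.52
tcp_pos: [0.415, -0.0054, 0.1772]
orientation: [3.126, 0.303, 0.012]
contact_force: [0.7, -0.4, -0.5]
grip_width: 0.0853
gripper_force: 0.0
```

```bash
python3 - <<'E'
from h import *
st()
L=[]
for n in("side","wrist"):
    f=r.grab_frame(n); k=mask(f,['takings_case']); L.append((f,k)); save(f,f"pics/{n}3.png")
    print(n,fit([(f,k)],'flat',[.435,-.06,.19]))
f=L[1][0]; k=mask(f,['deposit_box']); print(fit([(f,k)],'box',[.489,.1127,.187]))
for n in ("slot_lip","sill_end"):
    l=r.landmark_of(f,n)
    if l: print(n,round(l[0]["conf"],2),l[0]["point"],onz(f,l[0]["point"],.028))
E
```

```text
t 17.52 tcp [ 0.415  -0.0054  0.1772] psi 0.193 tz [ 0.008 -0.001 -1.   ] F [ 0.7 -0.4 -0.5] w 0.0853 gf 0.0
takings_case 0.79 [253.5, 197.8, 41.5, 20.4]
side (array([ 0.44724075, -0.05503817,  0.21713127]), np.float64(0.06641344146733737))
takings_case 0.78 [284.2, 68.4, 74.5, 136.3]
wrist (array([ 0.4501172 , -0.05672426,  0.19952416]), np.float64(0.03843995250067998))
deposit_box 0.7 [0.0, 0.0, 205.1, 129.3]
(array([0.48938238, 0.11531192, 0.19005933]), np.float64(0.022935551968210604))
slot_lip 0.96 [126.5, 50.2] [0.49206743 0.11314381 0.028     ]
sill_end 0.88 [132.0, 130.4] [0.42969169 0.10376059 0.028     ]
```

View pics/wrist3.png

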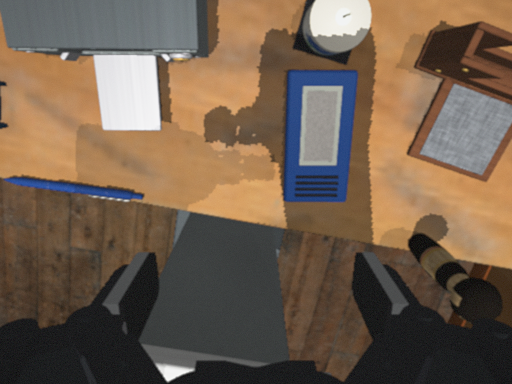

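The wrist view shows the case lying flat, columns 284–358, rows 68–203, lined up with the tool. The sill is at columns 95–160, rows 55–130. Grasp it across its width, 15 mm behind its middle.

```bash
python3 -c "
from h import *
mv([.434,-.0595,.05],.2);mv([.434,-.0595,.0],.2)"
```

```text
[0.0468, 0.2282, 0.4905, -0.0005, 0.0015, -0.0045]
[0.0473, 0.2283, 0.6905, -0.0005, 0.0015, -0.0045]
```

Request:
apply_moves(
  rows=[
    [0.047,0.15,0.1,0,0,-0.004],
    [0.047,0.228,0.3,0,0,-0.004],
    [0.047,0.228,0.45,0,0,-0.004],
    [0.047,0.228,0.6,0,0,-0.004],
    [0.047,0.228,0.67,0,0,-0.004],
  ],
)

```text
clock: 18.5
tcp_pos: [0.4332, -0.0593, 0.0036]
orientation: [-3.125, -0.312, 0.007]
contact_force: [-0.1, 0.5, -0.3]
grip_width: 0.0852
gripper_force: 0.0
```

Request:
apply_moves(
  rows=[
    [0,0,0,0,0,0],
    [0,0,0,0,0,0],
  ],
)

```text
clock: 18.75
tcp_pos: [0.4353, -0.0594, 0.0065]
orientation: [-3.126, -0.312, -0.0]
contact_force: [0.3, -0.0, -0.3]
grip_width: 0.0853
gripper_force: 0.0
```

Request:
apply_moves(
  rows=[
    [0,0,0.026,0,0,0],
    [0,0,0.026,0,0,0],
    [0,0,0.026,0,0,0],
  ],
)

```text
clock: 19.12
tcp_pos: [0.4352, -0.0596, 0.0001]
orientation: [3.126, 0.312, 0.001]
contact_force: [-0.0, -0.4, -0.3]
grip_width: 0.0853
gripper_force: 0.0
```

Request:
apply_moves(
  rows=[
    [0,0,0,0,0,0],
    [0,0,0,0,0,0],
    [0,0,0,0,0,0],
    [0,0,0,0,0,0],
  ],
  claw=0.4,
  newtons=35,
)

```text
clock: 19.62
tcp_pos: [0.4352, -0.0597, 0.0002]
orientation: [3.126, 0.311, 0.0]
contact_force: [-0.3, -0.1, 5.3]
grip_width: 0.0587
gripper_force: 36.8
```

Request:
apply_moves(
  rows=[
    [0,0,-0.08,0,0,0],
    [0,0,-0.2,0,0,0],
    [0,0,-0.3,0,0,0],
    [0,0,-0.32,0,0,0],
    [0,0,-0.32,0,0,0],
  ],
)

```text
clock: 20.25
tcp_pos: [0.4348, -0.0597, 0.0795]
orientation: [3.126, 0.312, -0.0]
contact_force: [-0.2, 0.4, -2.4]
grip_width: 0.0589
gripper_force: 39.6
```

```bash
python3 -c "
from h import *
st(); mv([.4124,.0991,.08],.188)"
```

```text
t 20.25 tcp [ 0.4348 -0.0597  0.0795] psi 0.1987 tz [-0. -0. -1.] F [-0.2  0.4 -2.4] w 0.0589 gf 39.6
[0.0376, -0.6404, -0.0022, 0.0001, 0.0001, 0.0068]
```

Request:
apply_moves(
  rows=[
    [0.01,-0.15,0,0,0,0.007],
    [0.02,-0.36,0,0,0,0.007],
    [0.03,-0.54,0,0,0,0.007],
    [0.038,-0.64,0,0,0,0.007],
    [0.038,-0.64,0,0,0,0.007],
  ],
)

```text
clock: 20.88
tcp_pos: [0.4118, 0.1011, 0.0788]
orientation: [-3.126, -0.302, 0.003]
contact_force: [-0.5, -0.2, -1.4]
grip_width: 0.0589
gripper_force: 39.6
```

```bash
python3 - <<'E'
from h import *
st(); f=r.grab_frame('wrist'); save(f,'pics/w4.png')
g=r.grab_frame('side')
z=r.get_obs()["tcp_pos"][2]
for h in(f,g):
  k=mask(h,['takings_case']); print('case',fit([(h,k)],'flat',[.426,.102,.19],z))
k=mask(f,['deposit_box'])|mask(f,['takings_case'])
for h in (f,g):
 for n in ("slot_lip","sill_end"):
  l=r.landmark_of(h,n)
  if l: print(n,round(l[0]["conf"],2),l[0]["point"],onz(h,l[0]["point"],.028))
E
```

```text
t 20.88 tcp [0.4118 0.1011 0.0788] psi 0.1924 tz [-0.002  0.    -1.   ] F [-0.5 -0.2 -1.4] w 0.0589 gf 39.6
takings_case 0.97 [181.1, 91.2, 155.9, 263.3]
case (array([0.42662467, 0.10369572, 0.18368048]), np.float64(0.06084481485955093))
takings_case 0.81 [238.9, 212.9, 39.9, 21.5]
case (array([0.42399935, 0.10382817, 0.20010602]), np.float64(0.5446596524788777))
deposit_box 0.67 [98.3, 0.0, 316.9, 93.4]
takings_case 0.97 [181.1, 91.2, 155.9, 263.3]
slot_lip 0.74 [256.1, 79.0] [0.49004177 0.11606433 0.028     ]
slot_lip 0.71 [241.5, 234.9] [0.47778549 0.12098592 0.028     ]
sill_end 0.93 [259.2, 237.4] [0.42483759 0.10662405 0.028     ]
```

View pics/w4.png

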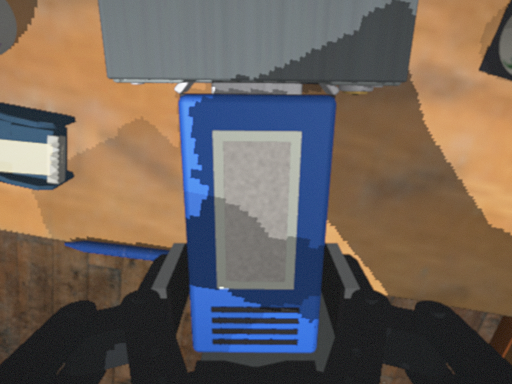

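The wrist view shows the case's front edge at row 95, columns 181–336, middle 258.5. The box front's middle is 257.5 and the sill's is 257.5, so it is aligned within 1 mm and square. Lower to slot height.

```bash
python3 -c "
from h import *
st(); mv([.408,.1003,.0305],.19)"
```

```text
t 21.38 tcp [0.4129 0.0987 0.0798] psi 0.187 tz [ 0. -0. -1.] F [ 0.1 -0.1 -1.9] w 0.059 gf 39.6
[-0.0179, -0.0101, 0.1972, 0.0001, -0.0001, -0.0019]
```

Request:
apply_moves(
  rows=[
    [-0.018,-0.01,0.05,0,0,-0.002],
    [-0.018,-0.01,0.12,0,0,-0.002],
    [-0.018,-0.01,0.18,0,0,-0.002],
    [-0.018,-0.01,0.197,0,0,-0.002],
    [-0.018,-0.01,0.197,0,0,-0.002],
  ],
)

```text
clock: 22.0
tcp_pos: [0.4077, 0.1009, 0.0302]
orientation: [3.127, 0.3, -0.001]
contact_force: [0.6, -0.3, -1.6]
grip_width: 0.0591
gripper_force: 39.5
```

Request:
apply_moves(
  rows=[
    [0,0,0,0,0,0],
    [0,0,0,0,0,0],
  ],
)

```text
clock: 22.25
tcp_pos: [0.4083, 0.1008, 0.031]
orientation: [-3.127, -0.299, -0.002]
contact_force: [-0.4, 0.7, -0.8]
grip_width: 0.0587
gripper_force: 39.5
```

```bash
python3 - <<'E'
from h import *
st(); f=r.grab_frame('wrist'); k=mask(f,['takings_case']); z=r.get_obs()["tcp_pos"][2]
print('case',fit([(f,k)],'flat',[.422,.102,.19],z))
k=mask(f,['deposit_box']); ys,xs=np.where(k); print(xs.min(),xs.max())
print(r.landmark_of(f,"slot_lip")[:1]); save(f,'pics/w5.png')
E
```

```text
t 22.25 tcp [0.4083 0.1008 0.031 ] psi 0.1909 tz [ 0.001  0.    -1.   ] F [-0.4  0.7 -0.8] w 0.0587 gf 39.5
takings_case 0.8 [181.5, 91.5, 157.4, 264.6]
case (array([0.42283359, 0.10354713, 0.1853608 ]), np.float64(0.06665713541472047))
deposit_box 0.84 [28.1, 0.0, 460.0, 95.1]
29 490
[{'point': [258.5, 73.3], 'conf': 0.89}]
```

Still aligned: lip column 258.5, case middle 260. Insert.

Request:
apply_moves(
  rows=[
    [0.02,0,0,0,0,0],
    [0.045,0,0,0,0,0],
    [0.07,0,0,0,0,0],
    [0.09,0,0,0,0,0],
    [0.1,0,0,0,0,0],
  ],
)

```text
clock: 23.08
tcp_pos: [0.4328, 0.1056, 0.0305]
orientation: [-3.127, -0.3, -0.0]
contact_force: [0.6, 0.7, -1.4]
grip_width: 0.0591
gripper_force: 39.5
```

Request:
apply_moves(
  rows=[
    [0.03,0,0,0,0,0],
    [0.07,0,0,0,0,0],
    [0.1,0,0,0,0,0],
    [0.13,0,0,0,0,0],
    [0.145,0,0,0,0,0],
  ],
)

```text
clock: 23.7
tcp_pos: [0.4687, 0.1126, 0.0306]
orientation: [-3.127, -0.299, -0.001]
contact_force: [-0.4, -0.4, -2.4]
grip_width: 0.0589
gripper_force: 39.6
```

Request:
apply_moves(
  rows=[
    [0,0,0.006,0,0,0],
    [0,0,0.006,0,0,0],
  ],
)

```text
clock: 23.95
tcp_pos: [0.4677, 0.1123, 0.0289]
orientation: [3.127, 0.3, -0.0]
contact_force: [-0.2, 0.9, -2.6]
grip_width: 0.0592
gripper_force: 39.5
```

```bash
python3 -c "
from h import *
st(); f=r.grab_frame('side'); k=mask(f,['takings_case']); 
cv2.imwrite('pics/s3.png',cv2.resize(f['pixels'][190:270,190:300,::-1],(770,560),interpolation=cv2.INTER_CUBIC))"
```

```text
t 23.95 tcp [0.4677 0.1123 0.0289] psi 0.1912 tz [-0. -0. -1.] F [-0.2  0.9 -2.6] w 0.0592 gf 39.5
takings_case 0.83 [238.6, 225.0, 23.3, 18.8]
```

View pics/s3.png

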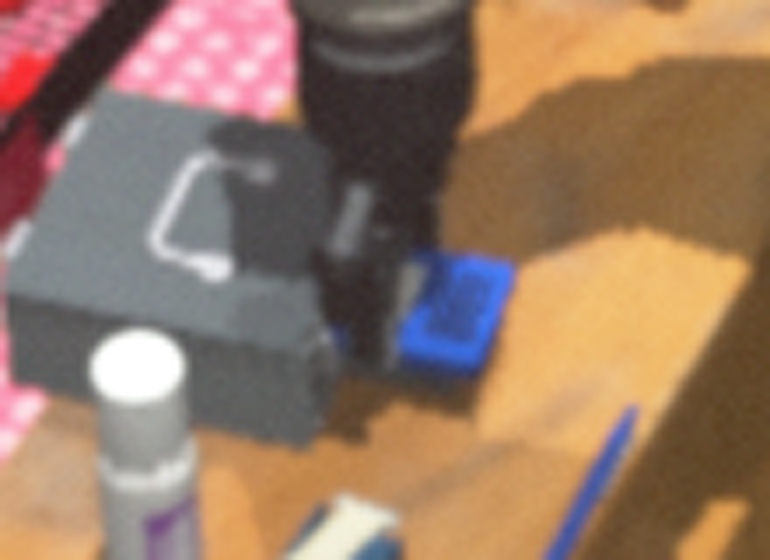

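The side view shows the case about 55 mm in the slot, resting over the sill, with its rear at crop (470,310). Release, rise, shut the fingers and go behind the rear end.

Request:
apply_moves(
  rows=[
    [0,0,0,0,0,0],
    [0,0,0,0,0,0],
    [0,0,-0.06,0,0,0],
    [0,0,-0.14,0,0,0],
    [0,0,-0.18,0,0,0],
  ],
  claw=1,
)

```text
clock: 24.68
tcp_pos: [0.4688, 0.1127, 0.0758]
orientation: [-3.127, -0.3, -0.003]
contact_force: [0.3, -0.5, -0.6]
grip_width: 0.0857
gripper_force: 0.0
```

Request:
apply_moves(
  rows=[
    [-0.08,0,0,0,0,0],
    [-0.18,0,0,0,0,0],
    [-0.26,0,0,0,0,0],
    [-0.27,0,0,0,0,0],
    [-0.27,0,0,0,0,0],
  ],
  claw=0,
)

```text
clock: 25.3
tcp_pos: [0.4027, 0.0998, 0.0745]
orientation: [-3.127, -0.299, -0.002]
contact_force: [-0.4, 0.7, -0.3]
grip_width: 0.0003
gripper_force: 0.0
```

```bash
python3 -c "
from h import *
st(); f=r.grab_frame('wrist'); k=mask(f,['takings_case']); save(f,'pics/w6.png'); ys,xs=np.where(k)
b=[np.median(xs),ys.max()]; print(b,onz(f,b,.042),onz(f,b,.028)); mv([.4677-.0638,.0998,.033],.19)
f=r.grab_frame('side'); k=mask(f,['takings_case'])
MODEL['flat']=[cub(-.06,.06,-.03,.03,0,.014)]"
```

```text
t 25.3 tcp [0.4027 0.0998 0.0745] psi 0.191 tz [ 0.001  0.    -1.   ] F [-0.4  0.7 -0.3] w 0.0003 gf 0.0
takings_case 0.89 [194.6, 57.5, 125.9, 139.4]
[np.float64(256.0), np.int64(191)] [0.42444328 0.10371603 0.042     ] [0.4198066  0.10278578 0.028     ]
[0.0037, 0.0013, 0.1653, -0.0002, -0.0008, 0.0005]
takings_case 0.68 [236.3, 221.9, 26.4, 20.1]
```

View pics/w6.png

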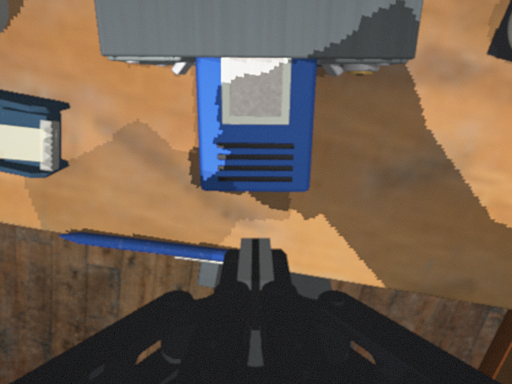

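The wrist view shows the case in the slot with its rear edge at row 190, columns 200–311. The shut fingers are at column 256 and about 8 mm behind it. Lower and push.

Request:
apply_moves(
  rows=[
    [0,0,0.08,0,0,0],
    [0,0,0.15,0,0,0],
    [0,0,0.165,0,0,0],
    [0.02,0,0.165,0,0,0],
    [0.05,0,0.165,0,0,0],
  ],
)

```text
clock: 26.12
tcp_pos: [0.4146, 0.1021, 0.0333]
orientation: [3.127, 0.3, 0.001]
contact_force: [-1.2, -0.5, 0.2]
grip_width: -0.0002
gripper_force: 0.9
```

Request:
apply_moves(
  rows=[
    [0.03,0,0,0,0,0],
    [0.06,0,0,0,0,0],
    [0.09,0,0,0,0,0],
    [0.12,0,0,0,0,0],
    [0.15,0,0,0,0,0],
  ],
)

```text
clock: 26.75
tcp_pos: [0.451, 0.109, 0.0328]
orientation: [3.127, 0.3, -0.001]
contact_force: [-3.4, 0.5, 3.5]
grip_width: 0.0
gripper_force: 1.9
```

```bash
python3 -c "
from h import *
st(); mv([.487,.1151,.033],.19)"
```

```text
t 26.75 tcp [0.451  0.109  0.0328] psi 0.1911 tz [-0.001 -0.    -1.   ] F [-3.4  0.5  3.5] w 0.0 gf 1.9
[0.146, 0.0035, -0.001, 0.0001, 0.0004, 0.0007]
```

Request:
apply_moves(
  rows=[
    [0.03,0,0,0,0,0],
    [0.06,0,0,0,0,0],
    [0.09,0,0,0,0,0],
    [0.115,0,0,0,0,0],
    [0.13,0,0,0,0,0],
  ],
)

```text
clock: 27.38
tcp_pos: [0.4784, 0.1142, 0.0321]
orientation: [3.124, 0.3, -0.014]
contact_force: [-19.9, -1.6, 17.5]
grip_width: -0.0002
gripper_force: 10.2
```

Request:
apply_moves(
  rows=[
    [0.008,0,0,0,0,0],
    [0.015,0,0,0,0,0],
    [0.015,0,0,0,0,0],
  ],
)

```text
clock: 27.75
tcp_pos: [0.4783, 0.1141, 0.0315]
orientation: [3.122, 0.301, -0.023]
contact_force: [-22.1, -2.2, 18.4]
grip_width: -0.0003
gripper_force: 11.8
```

```bash
python3 -c "
from h import *
st()
for n in ('side','wrist'):
  f=r.grab_frame(n); k=mask(f,['takings_case']); save(f,f'pics/{n}7.png')"
```

```text
t 27.75 tcp [0.4783 0.1141 0.0315] psi 0.1923 tz [-0.014 -0.006 -1.   ] F [-22.1  -2.2  18.4] w -0.0003 gf 11.8
takings_case none
takings_case none
```

```bash
python3 -c "
import cv2,numpy as np
a=cv2.imread('pics/side7.png')[195:275,195:285];b=cv2.imread('pics/wrist7.png')[0:300,100:420]
c=lambda i:cv2.resize(i,(400,400 if i is a else 375),interpolation=cv2.INTER_CUBIC)
A=c(a);B=cv2.copyMakeBorder(c(b),0,25,0,0,0);cv2.imwrite('pics/c7.png',np.hstack([A,B]))"
```

```text
(no output)
```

View pics/c7.png

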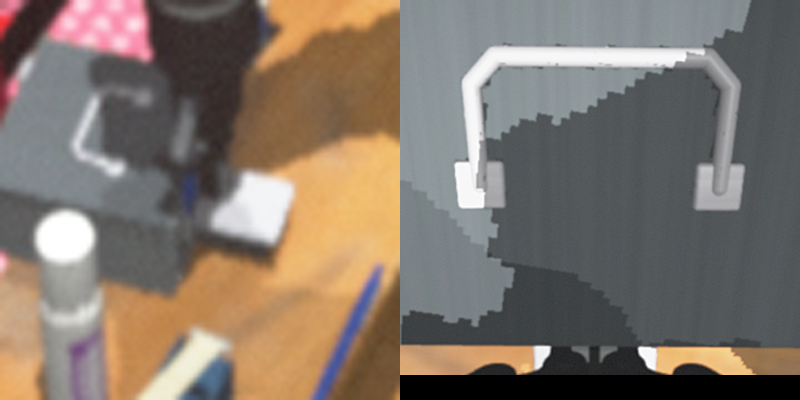

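The side crop shows the white sill empty at (255,205). Only a thin blue strip of the case remains at the slot, at (190,190), and the finger is at the lip. I'll work out what blocks it.

```bash
python3 - <<'E'
from h import *
f=r.grab_frame("side"); st(); o=r.get_obs(); print("moment",o["moment"])
c,s=np.cos(.189),np.sin(.189)
def B(x,y,z): return np.array([.489+c*x-s*y,.1155+s*x+c*y,z])
for n,q in {"lip L":(0,.0325,.028),"jamb top L":(0,.0325,.067),"boxcornerTL":(0,.064,.067),"sillL":(-.06,.025,.028),"caserear bl0":(0,.03,.028),"caserear tl0":(0,.03,.042),"rear-10 b":(-.01,.03,.03),"rear-10 t":(-.01,.03,.046),"rear up b":(0,.03,.05),"rear up t":(0,.03,.064)}.items():
    p=proj(f,B(*q)); print(n,np.round(p,1),"crop",np.round((p-[195,195])*[400/90,5],0))
h=cv2.cvtColor(f["pixels"],cv2.COLOR_RGB2HSV); m=cv2.inRange(h,(105,110,40),(130,255,255))[195:275,195:285]
n,l,S,C=cv2.connectedComponentsWithStats(m)
for i in range(1,n):
    if S[i,4]>3: print("blue",S[i]+[195,195,0,0,0],C[i]+195)
E
```

```text
t 28.0 tcp [0.4783 0.1141 0.0316] psi 0.1924 tz [-0.014 -0.006 -1.   ] F [-23.2  -3.2  18.5] w -0.0002 gf 11.7
moment [-0.54290755  4.23242663  0.01701657]
lip L [235.9 240.2] crop [182. 226.]
jamb top L [235.3 231.3] crop [179. 182.]
boxcornerTL [232. 239.] crop [164. 220.]
sillL [255.7 242.3] crop [270. 236.]
caserear bl0 [236.1 239.6] crop [183. 223.]
caserear tl0 [235.9 236.4] crop [182. 207.]
rear-10 b [239.3 239.8] crop [197. 224.]
rear-10 t [239.  236.2] crop [196. 206.]
rear up b [235.8 234.6] crop [181. 198.]
rear up t [235.6 231.4] crop [180. 182.]
blue [266 254  12  21  28] [271.60714286 264.25      ]
```

Request:
apply_moves(
  rows=[
    [-0.05,0,0,0,0,0],
    [-0.12,0,0,0,0,0],
    [-0.16,0,-0.05,0,0,0],
    [-0.2,0,-0.15,0,0,0],
    [-0.24,0,-0.2,0,0,0],
  ],
)

```text
clock: 28.62
tcp_pos: [0.4286, 0.105, 0.0846]
orientation: [-3.127, -0.299, -0.005]
contact_force: [0.3, -0.5, 0.5]
grip_width: -0.0001
gripper_force: 0.0
```

```bash
cat >> h.py <<'E'
def blue(f,win=None):
    h=cv2.cvtColor(f["pixels"],cv2.COLOR_RGB2HSV); m=cv2.inRange(h,(105,120,40),(130,255,255)); n,l,S,C=cv2.connectedComponentsWithStats(m)
    for i in range(1,n):
        if S[i,4]>6: print("blue",S[i],np.round(C[i],1))
E
python3 - <<'E'
from h import *
st(); print(r.get_obs()["moment"])
for n in("side","wrist","top"):
    f=r.grab_frame(n); print(n); blue(f); mask(f,["takings_case"]); 
    for t in("slot_lip","flap","sill_end"):
        l=r.landmark_of(f,t); print(t,[(np.round(a["point"],1),round(a["conf"],2)) for a in l[:1]])
    save(f,f"pics/{n}8.png")
    if n=="wrist": print("lip at",proj(f,[.489,.1155,.028]),proj(f,[.489,.1155,.05]))
E
```

```text
t 28.62 tcp [0.4286 0.105  0.0846] psi 0.1909 tz [ 0.003  0.001 -1.   ] F [ 0.3 -0.5  0.5] w -0.0001 gf 0.0
[0.01084031 0.00986836 0.03352555]
side
blue [134   0  14  12 119] [140.3   4.1]
blue [339 114   6   2   8] [341.6 114.6]
blue [265 252  14  26  30] [270.9 265.4]
blue [ 30 325  10   7  37] [ 34.8 328.1]
takings_case 0.45 [234.0, 224.1, 7.9, 13.6]
slot_lip [(array([237.9, 232.1]), 0.62)]Traceback (most recent call last):
  File "<stdin>", line 6, in <module>
ValueError: it knows: boxed_candle, calculator, candle_mat, candle_stand, counter_point, deposit_box, front_candle, ink_pad, lotion_bottle, pen, pocket_notch, sill_end, slot_lip, stamp, stick_candle, takings_case
```

```bash
python3 - <<'E'
from h import *
st()
w=r.grab_frame("wrist"); s=r.grab_frame("side")
print("lip px",proj(w,[.489,.1155,.028]),"z.05",proj(w,[.489,.1155,.05]))
for f in(w,s):
    k=mask(f,["takings_case"]); blue(f)
    ys,xs=np.where(k)
    if len(xs): print([ (y,xs[ys==y].min(),xs[ys==y].max()) for y in sorted(set(ys))][::2], np.round(f["pixels"][k].mean(0)))
c,sn=np.cos(.189),np.sin(.189)
for d in (0,5,10,15,20,25):
  for z in (.03,.045,.06):
    a=[proj(s,[.489-c*d/1e3-sn*y,.1155-sn*d/1e3+c*y,z]) for y in(.03,-.03)]; print(d,z,np.round(a[0],1),np.round(a[1],1),"w",np.round(proj(w,[.489-c*d/1e3,.1155-sn*d/1e3,z]),0))
h=w["pixels"][0:140:6,256]; print(h.tolist())
E
```

```text
t 28.77 tcp [0.4281 0.1045 0.0836] psi 0.1908 tz [ 0.002  0.    -1.   ] F [-0.2 -0.1  0.5] w 0.0004 gf 0.0
lip px [256.79495396 111.98439227] z.05 [256.98419556 116.19848203]
takings_case none
blue [502  84  10  13  69] [506.2  90.1]
blue [ 43 152   5   4   8] [ 44.8 154. ]
blue [  73  259  148   26 1528] [150.4 270.8]
takings_case 0.63 [236.9, 224.9, 4.0, 13.3]
blue [134   0  14  12 121] [140.3   4.2]
blue [339 114   6   2   8] [341.6 114.6]
blue [265 252  14  26  30] [271.3 264.7]
blue [213 305   7   4  10] [216.3 306.7]
blue [ 30 325  10   7  35] [ 34.6 328.3]
[(np.int64(224), np.int64(240), np.int64(241)), (np.int64(226), np.int64(239), np.int64(242)), (np.int64(228), np.int64(238), np.int64(241)), (np.int64(230), np.int64(237), np.int64(240)), (np.int64(232), np.int64(236), np.int64(240)), (np.int64(234), np.int64(237), np.int64(239)), (np.int64(236), np.int64(237), np.int64(238))] [ 69.  72. 102.]
0 0.03 [236.1 239.1] [242.  225.2] w [257. 112.]
0 0.045 [235.9 235.8] [241.8 221.8] w [257. 115.]
0 0.06 [235.6 232.3] [241.6 218.4] w [257. 118.]
5 0.03 [237.7 239.5] [243.5 225.5] 
[... 405 characters left out ...]
57. 149.]
20 0.03 [242.4 240.4] [248.2 226.4] w [257. 147.]
20 0.045 [242.3 237.1] [248. 223.] w [257. 153.]
20 0.06 [242.1 233.6] [247.9 219.6] w [257. 159.]
25 0.03 [244.  240.8] [249.7 226.7] w [257. 156.]
25 0.045 [243.9 237.4] [249.6 223.3] w [257. 162.]
25 0.06 [243.7 234. ] [249.5 219.9] w [257. 169.]
[[104, 112, 114], [104, 113, 116], [106, 114, 114], [106, 112, 117], [109, 115, 120], [109, 116, 119], [110, 116, 119], [111, 120, 124], [112, 119, 122], [113, 121, 123], [115, 121, 124], [111, 118, 121], [116, 121, 125], [110, 117, 120], [63, 68, 70], [66, 69, 68], [65, 69, 71], [63, 68, 70], [66, 68, 72], [68, 72, 73], [139, 139, 141], [136, 137, 138], [134, 135, 136], [135, 134, 136]]
```

Request:
apply_moves(
  rows=[
    [0,0,0.08,0,0,0],
    [0,0,0.15,0,0,0],
    [0.05,0,0.18,0,0,0],
    [0.11,0,0.18,0,0,0],
    [0.15,0,0.18,0,0,0],
  ],
)

```text
clock: 29.6
tcp_pos: [0.4665, 0.1123, 0.0383]
orientation: [-3.127, -0.299, -0.003]
contact_force: [0.8, -0.9, 0.2]
grip_width: 0.0001
gripper_force: 0.0
```

Request:
apply_moves(
  rows=[
    [0.02,0,0,0,0,0],
    [0.03,0,0,0,0,0],
    [0.04,0,0,0,0,0],
  ],
)

```text
clock: 29.98
tcp_pos: [0.4741, 0.1135, 0.0379]
orientation: [3.127, 0.3, -0.0]
contact_force: [-0.0, -0.0, 0.4]
grip_width: 0.0003
gripper_force: 0.0
```

Request:
apply_moves(
  rows=[
    [0.01,0,0,0,0,0],
    [0.02,0,0,0,0,0],
    [0.03,0,0,0,0,0],
  ],
)

```text
clock: 30.35
tcp_pos: [0.4784, 0.1142, 0.0373]
orientation: [3.125, 0.3, -0.01]
contact_force: [-11.7, -0.4, 10.5]
grip_width: -0.0003
gripper_force: 6.3
```

Request:
apply_moves(
  rows=[
    [0.02,0,0,0,0,0],
    [0.02,0,0,0,0,0],
  ],
)

```text
clock: 30.6
tcp_pos: [0.4783, 0.114, 0.0363]
orientation: [3.122, 0.301, -0.023]
contact_force: [-20.6, -2.2, 14.9]
grip_width: 0.0003
gripper_force: 10.4
```

```bash
python3 - <<'E'
from h import *
st(); o=r.get_obs(); F=o["contact_force"];M=o["moment"]; print(F,M,M[1]/-F[0])
s=r.grab_frame("side"); k=mask(s,["takings_case"]); ys,xs=np.where(k)
print([(y,xs[ys==y].min(),xs[ys==y].max()) for y in sorted(set(ys))][::2])
p=s["pixels"][222:242,230:252].astype(int); print("B-R excess"); print((p[...,2]-p[...,0]))
st(); o=r.get_obs(); print(o["contact_force"],o["moment"],o["moment"][1]/-o["contact_force"][0])
E
```

```text
t 30.6 tcp [0.4783 0.114  0.0363] psi 0.1921 tz [-0.014 -0.006 -1.   ] F [-20.6  -2.2  14.9] w 0.0003 gf 10.4
[-20.5638838   -2.24214849  14.91409542] [-0.49597075  3.80393692 -0.06275022] 0.18498144417291779
takings_case none
[]
B-R excess
[[  0   1  -3   3   2   5   2   2  -1  -1  -5  -6  -9  -9 -11 -11 -21 -38
  -46 -49 -56 -57]
 [ -3  -4   0  -1   3   1   3   2  -3  -2  -2  -4  -7 -10  -8 -10 -23 -42
  -46 -53 -58 -59]
 [  0  -3  -2  -1   1   1   2   2  -2  -5  -3 -11 -10  -9  -9 -12 -25 -46
  -51 -54 -57 -62]
 [ -1  -4  -2  -2  -1   1  -2  -2  -6  -5  -6  -8  -8 -12  -9  -9 -23 -47
  -52 -55 -60 -64]
 [ -6  -7  -5  -6  -5  -2  -5  -5  -3  -8  -8 -10  -8 -10  -8  -9 -18 -43
  -56 -60 -61 -64]
 [ -3  -5  -5  -7  -7  -6  -4  -5  -4  -7 -10  -6 -12  -4  -5  -6 -18 -40
  -53 -58 -57 -63]
 [  2  -4  -5  -8  -6  -6  -2   5   7   0 -12  -9 -11 -10  -6  -4 -14 -35
  -43 -41 -44 -48]
 [  6   0  -1  -3  -8  -1   6  19  21   1  -9 -10 -10  -8  -5  -4  -9 -15
  -17 -17 -14 -19]
 [  8   4  -1  -5  -7  -1  13  34  29   4  -7 -10  -8  -7  -5  -4  -3  -4
   -2   1   3   1]
 [ 10   7   2  -1  -4 
[... 510 characters left out ...]
 4   5
    4   3   3   3]
 [  4   2   3   2  -1   1   9  19   7  -1   0  -1   3   6   5   4   3   3
    4   3   3   4]
 [  5   7   7   4  -1   1   3  10   2  -3  -3   0   2   7   4   2   3   1
    4   5   3   4]
 [  5   6   9   4   1  -2   2  -2  -1  -1  -2  -1   3   5   4   3   2   4
    4   3   5   4]
 [  0   2   1   1   1  -3  -2  -3  -2  -2  -2   2   3   3   5   3   4   5
    4   6   4   3]
 [ -2  -1  -1   0   2  -4  -5   0  -3  -5  -2  -1  -1   0   1   2   3   5
    5   3   5   6]]
t 30.7 tcp [0.4783 0.114  0.0363] psi 0.1921 tz [-0.014 -0.006 -1.   ] F [-19.8  -1.9  15.1] w 0.0004 gf 10.3
[-19.83268172  -1.88725728  15.14090244] [-0.47499269  3.76073114  0.02846336] 0.18962292627741306
```

```bash
python3 - <<'E'
import cv2,numpy as np
for n in("side0","s2","side3","side7","side8"):
    try:
        p=cv2.imread(f"pics/{n}.png").astype(int); q=p[222:242:2,234:246]; print(n); print(q[...,0]-q[...,2])
    except Exception as e: print(n,e)
p=cv2.imread("pics/wrist3.png"); print(p[40:70:3,128].tolist())
E
```

```text
side0
[[  5   9   7   8   8   5   2  -6  -5  -2  -3 -12]
 [  5   6   7   6   6   3  -2  -6  -6  -3  -5 -12]
 [  9   8   8   5   5  -4  -7  -9  -5  -4  -7 -27]
 [  6   8   8   4  -6  -8  -6  -1   2   3  -1 -17]
 [  9   8   3  -5 -10  -7  -5   3   4   4   3   3]
 [  8   7  -2  -6  -6   0   2   2   3   3   3   3]
 [  8   6  -1  -5  -1   6   3   3   2   2   3   2]
 [  4   0  -2  -2   4   4   3   3   2   3   3   3]
 [  2   2   4   6   3   3   4   4   3   3   3   2]
 [  0  -1  -3  -2  -4  -1   3   4   5   4   4   5]]
s2
[[ 10   5   8   9  10   7   3  -4  -2   1   1  -8]
 [  7  10   9   9   9   6  -2  -4  -1   0   0 -11]
 [  9   7  11   8   5  -2  -8  -3   0  -2  -8 -28]
 [  8  10   8   6  -2  -7  -6   1   2   6   0 -17]
 [ 12  11   6  -1  -5  -4   1   3   4   3   3   3]
 [ 10   8   2  -4  -3   1   5   3   3   3   3   3]
 [  7   4   1  -3   0   8   4   2   3   3   3   2]
 [  6   2  -1   1   5   4   3   3   2   3   3   2]
 [  4   0   3   4   5   4   3   3   3   4   2   2]
 [  4  -1  -2   0  -1   2   4   2   4   7   6   3]]
side3
[[  7   7   9  10   7   7   4  -2  -1   0   0  -9]
 [ 10   7   
[... 608 characters left out ...]
[ -7  -6  -3  -3  -4  -7  -9 -10  -6  -5  -6  -4]
 [ -5  -1  14  28  25   3 -10 -10 -11  -6  -3  -5]
 [ -4   7  28  45  35  11  -3 -10 -10  -9  -6  -1]
 [ -4   7  26  37  28  13   0  -7  -2  -5  -4  -2]
 [ -1   2  15  26  10   2  -3  -2  -3   1   3   4]
 [  1   0   4   8   0  -2   0  -3   2   4   3   2]
 [  0  -4  -3   0   1  -3  -3   1   2   4   4   7]]
side8 'NoneType' object has no attribute 'astype'
[[123, 121, 110], [123, 120, 112], [122, 119, 110], [66, 66, 61], [152, 153, 145], [217, 213, 214], [231, 229, 229], [233, 231, 231], [232, 230, 231], [233, 231, 232]][ WARN:0@0.093] global loadsave.cpp:275 findDecoder imread_('pics/side8.png'): can't open/read file: check file path/integrity
```

```bash
python3 - <<'E'
from h import *
o=r.get_obs(); f=r.grab_frame("wrist"); T=down(.1921) if 0 else rot(o["orientation"])
Rr=T.T@rot(f["attitude"]); tr=T.T@(np.array(f["eye"])-o["tcp_pos"]); print(np.round(tr,4)); print(np.round(Rr,4))
def cam(tcp,psi):
    A=down(psi); return dict(eye=np.array(tcp)+A@tr,attitude=A@Rr,intrinsics=f["intrinsics"])
c,s=np.cos(.189),np.sin(.189)
def box(X): d=np.array(X)[:2]-[.489,.1155]; return np.round([c*d[0]+s*d[1],-s*d[0]+c*d[1]],4)
import cv2
def prof(n,col): 
    p=cv2.imread(n)[:,:,::-1].astype(int); return p[:,col-2:col+3].mean(1).round().astype(int)
C=cam([.415,-.0054,.1772],.193)
print("wrist3 sill end z.028 row130",box(onz(C,[130,130],.028)),"top edge row53 z.067",box(onz(C,[130,53],.067)), "z.028",box(onz(C,[130,56],.028)))
for n,col in(("pics/wrist3.png",130),("pics/wrist3.png",40)): print(n,col,prof(n,col)[40:75:1].mean(1).round().astype(int).tolist() if n!="x" else "")
C=cam([.4118,.1011,.0788],.1924)
for col in(130,240,275,380):
    print("w4",col,[(r0,int(v)) for r0,v in zip(range(60,112,2),prof("pics/w4.png",col)[60:112:2].mean(1))])
for rr in (78,84,90,96): print(rr,"z.067",box(onz(C,[256,rr],.067)),"z.028",box(onz(C,[256,rr],.028)),"z.093",box(onz(C,[256,rr],.093)))
C=cam([.4027,.0998,.0745],.191)
for rr in (54,58,62,66,70,190): print("w6",rr,"z.067",box(onz(C,[256,rr],.067)),"z.042",box(onz(C,[256,rr],.042)))
E
```

```text
[ 8.110e-02 -1.000e-04 -1.414e-01]
[[ 8.000e-04  9.500e-01  3.121e-01]
 [ 1.000e+00 -9.000e-04  4.000e-04]
 [ 6.000e-04  3.121e-01 -9.500e-01]]
wrist3 sill end z.028 row130 [-0.0583  0.0026] top edge row53 z.067 [ 0.0007 -0.0177] z.028 [ 0.0008 -0.004 ]
pics/wrist3.png 130 [119, 119, 118, 119, 119, 119, 120, 116, 99, 69, 68, 116, 150, 155, 151, 222, 236, 235, 234, 234, 234, 235, 234, 234, 234, 234, 234, 233, 234, 234, 234, 234, 234, 234, 234]
pics/wrist3.png 40 [107, 107, 107, 107, 108, 108, 101, 100, 126, 141, 114, 78, 75, 106, 123, 126, 126, 125, 125, 125, 125, 127, 127, 127, 128, 129, 130, 129, 129, 130, 130, 129, 130, 129, 130]
w4 130 [(60, 124), (62, 124), (64, 125), (66, 125), (68, 125), (70, 125), (72, 126), (74, 126), (76, 124), (78, 107), (80, 166), (82, 142), (84, 150), (86, 140), (88, 140), (90, 141), (92, 141), (94, 142), (96, 142), (98, 143), (100, 146), (102, 147), (104, 146), (106, 145), (108, 143), (110, 142)]
w4 240 [(60, 125), (62, 124), (64, 125), (66, 125), (68, 125), (70, 125), (72, 126), (74, 107), (76, 71), (78, 65), (80, 62), (82, 84), (84, 146), (86, 145), (8
[... 594 characters left out ...]
4), (96, 83), (98, 83), (100, 86), (102, 88), (104, 89), (106, 90), (108, 91), (110, 93)]
78 z.067 [0.0019 0.0005] z.028 [0.0018 0.0004] z.093 [0.002  0.0005]
84 z.067 [-0.0005  0.0005] z.028 [-0.0013  0.0004] z.093 [-0.      0.0005]
90 z.067 [-0.003   0.0004] z.028 [-0.0045  0.0004] z.093 [-0.0021  0.0005]
96 z.067 [-0.0056  0.0004] z.028 [-0.0076  0.0003] z.093 [-0.0042  0.0005]
w6 54 z.067 [0.0021 0.0008] z.042 [0.0036 0.0008]
w6 58 z.067 [0.0006 0.0008] z.042 [0.0018 0.0008]
w6 62 z.067 [-0.001   0.0008] z.042 [-0.      0.0008]
w6 66 z.067 [-0.0025  0.0008] z.042 [-0.0018  0.0008]
w6 70 z.067 [-0.0041  0.0008] z.042 [-0.0036  0.0008]
w6 190 z.067 [-0.0566  0.0006] z.042 [-0.065   0.0005]
```

The wrist geometry shows the roof's front edge (z 0.067) is level with the lip. So the upright finger stops on the roof edge while the case's rear is still at the lip. I'll tilt the fingertip forward about 20° so it can go in under the roof.

Request:
apply_moves(
  rows=[
    [-0.06,0,0,0,0,0],
    [-0.13,0,-0.08,0,0,0],
    [-0.14,0,-0.14,0,0.1,0],
    [-0.14,0,-0.14,0,0.22,0],
    [-0.14,0,-0.14,0,0.22,0],
  ],
)

```text
clock: 31.38
tcp_pos: [0.4518, 0.1089, 0.0735]
orientation: [-3.049, -0.292, -0.536]
contact_force: [8.3, 34.5, 0.8]
grip_width: 0.0
gripper_force: 0.0
```

Request:
apply_moves(
  rows=[
    [0,0,0,0,0,0],
    [0,0,0,0,0,0],
  ],
)

```text
clock: 31.62
tcp_pos: [0.4533, 0.1105, 0.0734]
orientation: [-3.046, -0.293, -0.534]
contact_force: [0.6, -0.2, 0.2]
grip_width: -0.0001
gripper_force: 0.0
```

```bash
python3 - <<'E'
from h import *
st(); print(np.round(r.get_obs()["joints"],3)); o=r.get_obs(); A=rot(o["orientation"])
s=r.grab_frame("side"); k=mask(s,["takings_case"]); 
p=s["pixels"][222:244:1,232:250].astype(int); print(p[...,2]-p[...,0])
f=r.grab_frame("wrist"); k=mask(f,["takings_case"]); blue(f)
ys,xs=np.where(k)
if len(xs): print([onz(f,[np.median(xs),ys.max()],z) for z in(.028,.042,.05)])
c,sn=np.cos(.189),np.sin(.189); D=np.array([c,sn,0])
# target: front-bottom corner just at lip -10mm, TCP z .037
L=np.array([.489,.1155,0])
for d in(-.025,): 
    t=L+D*d; t[2]=.0375; print("to",t,np.round(A.T@(t-o["tcp_pos"])/.25,4),"fwd unit in tool",np.round(A.T@D,3))
E
```

```text
t 31.62 tcp [0.4533 0.1105 0.0734] psi 0.1914 tz [ 0.334  0.067 -0.94 ] F [ 0.6 -0.2  0.2] w -0.0001 gf 0.0
[-0.269  0.282 -0.178  2.414  0.868  0.169 -2.649]
takings_case 0.36 [238.2, 225.2, 1.1, 10.9]
[[  9   8   8  10  10   9   9   5   4   2   1  -1   0 -10 -40 -61 -35 -12]
 [  9   7   8   9  10   9   9  12  17  19   5   1  -1  -7 -35 -54 -26  -6]
 [ 10   8   8   8  11   9  12  22  48  57  24   1  -2  -8 -30 -43 -21  -8]
 [ 10  12  10   9   9  10  13  30  68  83  37   5  -4 -10 -36 -53 -31 -20]
 [  8  11   7   9   9  10  22  53  84  76  37   7  -4 -28 -59 -78 -69 -48]
 [  9   8   9  10  10  16  44  89 103  60  24   7  -5 -30 -65 -89 -92 -81]
 [ 10  11   8  11  13  22  62 102  89  35  11   5   0 -13 -37 -60 -80 -88]
 [ 10  12  10   8  13  28  62  83  63  20   8   3   2   2  -4 -17 -35 -54]
 [ 11  10  11  12  20  46  75  77  49  17   4   3   3   3   3   2  -6 -12]
 [  9  10   8  13  31  72  97  79  41  11   4   3   3   3   4   2   3   1]
 [ 10   8  11  19  46  92 100  61  25   6   3   2   3   2   4   3   1   0]
 [ 10  11  10  22  62 106  81  34  12   5   3   3   3   4   5   2   1  -
[... 619 characters left out ...]
2  -2  -2  -3  -6  -9  -5  -5  -2  -3  -3  -5  -4  -2  -3]
 [  0  -1  -2  -3  -4  -6 -16 -25 -24 -19 -14 -12 -11  -9  -9  -6  -6  -4]]
takings_case 0.91 [205.2, 177.8, 98.2, 8.7]
blue [485 162  27  22 270] [499.3 172.3]
blue [208 180  95   4 235] [252.  181.4]
blue [  1 207   7   6  14] [  4.2 209.9]
blue [ 54 221   4   5   8] [ 55.  223.1]
blue [ 10 230   9   4  12] [ 14.5 231.8]
blue [ 54 350  13   6  40] [ 59.7 351.6]
blue [135 357  10   8  40] [139. 360.]
[array([0.48910638, 0.12002535, 0.028     ]), array([0.48854049, 0.11970765, 0.042     ]), array([0.48821712, 0.11952611, 0.05      ])]
to [0.46444518 0.11080308 0.0375    ] [-0.0077  0.0077  0.1501] fwd unit in tool [0.94  0.003 0.341]
```

Request:
apply_moves(
  rows=[
    [-0.003,0.002,0.03,0,-0.03,0],
    [-0.006,0.004,0.07,0,-0.055,0],
    [-0.009,0.006,0.11,0,-0.055,0],
    [-0.012,0.007,0.145,0,-0.055,0],
    [-0.012,0.007,0.155,0,-0.055,0],
  ],
)

```text
clock: 32.45
tcp_pos: [0.4628, 0.1096, 0.0349]
orientation: [-3.077, -0.294, -0.4]
contact_force: [-0.6, 0.8, -0.9]
grip_width: 0.0003
gripper_force: 0.0
```

```bash
python3 - <<'E'
from h import *
st(); o=r.get_obs(); print(np.round(o["joints"],4)); A=rot(o["orientation"]); D=np.array([np.cos(.189),np.sin(.189),0])
L=np.array([.489,.1155,0]); p=o["tcp_pos"]; print("box x",D@(p-L),"corner x,z",D@(p+A[:,0]*.011-L),(p+A[:,0]*.011)[2],"low",(p-A[:,0]*.011)[2])
for dx in(.02,.03): print(dx,np.round(A.T@(D*dx)/.25,4))
E
```

```text
t 32.45 tcp [0.4628 0.1096 0.0349] psi 0.1905 tz [ 0.251  0.049 -0.967] F [-0.6  0.8 -0.9] w 0.0003 gf 0.0
[-0.178   0.4016 -0.2565  2.3445  0.7927  0.2149 -2.5439]
box x -0.026803553295134445 corner x,z -0.01616981249252886 0.03769585829738648 low 0.032066182774518386
0.02 [0.0773 0.0001 0.0205]
0.03 [0.116  0.0002 0.0307]
```

Request:
apply_moves(
  rows=[
    [0.02,0,0.01,0,0,0],
    [0.042,0,0.018,0,0,0],
    [0.06,0,0.023,0,0,0],
    [0.075,0,0.027,0,0,0],
    [0.08,0,0.028,0,0,0],
  ],
)

```text
clock: 33.08
tcp_pos: [0.4831, 0.1134, 0.0336]
orientation: [-3.077, -0.295, -0.4]
contact_force: [-1.3, 0.2, -1.4]
grip_width: -0.0
gripper_force: 0.5
```

```bash
cat > k.py <<'E'
from h import *
st(); o=r.get_obs(); print(np.round(o["joints"],4)); A=rot(o["orientation"]); D=np.array([np.cos(.189),np.sin(.189),0])
L=np.array([.489,.1155,0]); p=o["tcp_pos"]; print("box x",D@(p-L),"corner x,z",D@(p+A[:,0]*.011-L),(p+A[:,0]*.011)[2],"low",(p-A[:,0]*.011)[2],"M",o["moment"])
s=r.grab_frame("side"); b=s["pixels"][222:242,232:246].astype(int); b=b[...,2]-b[...,0]; print("blue sum",b[b>20].sum(),(b>20).sum()); print(b[::2])
E
python3 k.py
```

```text
t 33.08 tcp [0.4831 0.1134 0.0336] psi 0.1909 tz [ 0.251  0.048 -0.967] F [-1.3  0.2 -1.4] w -0.0 gf 0.5
[-0.1484  0.4283 -0.2817  2.2985  0.7722  0.2401 -2.5071]
box x -0.006180706058499986 corner x,z 0.004453381364029843 0.03637635175701008 low 0.030749355345954087 M [-0.03861137  0.57866824 -0.00131413]
blue sum 701 21
[[  9  11   9   8   4  -1   1  -1   1  -2  -3   1   2   2]
 [  9   9   9   6   3  -2  -1  -2   0   2   2   3   3   1]
 [  9  10   9  10   7   5  -5  -1   2   2   2   4   2  -3]
 [  8   9   8   7  12  12  12   0  -6  -4  -2  -3  -4  -5]
 [ 10  10  10  11  18  29  23   3  -6 -10 -10 -13 -10  -9]
 [ 10   9  12  17  34  43  26   5  -8  -9 -11 -10  -5  -3]
 [ 10  11   9  13  38  65  44   8  -4  -5  -3  -3  -2  -4]
 [ 11  11   7   8  16  22   7  -2  -3  -6  -3  -5  -3  -2]
 [  9   8   6   1   3   0   1  -1  -2  -3  -3   0  -4  -4]
 [  4   5   0  -1  -3  -3  -6  -2  -4  -1  -3  -1  -4  -1]]
```

The fingertip is now about 4 mm past where it was blocked, with only 1.3 N, so the tilt works. A few mm more.

Request:
apply_moves(
  rows=[
    [0.008,0,0.002,0,0,0],
    [0.016,0,0.004,0,0,0],
    [0.016,0,0.004,0,0,0],
  ],
)

```text
clock: 33.5
tcp_pos: [0.4864, 0.1141, 0.0334]
orientation: [-3.078, -0.295, -0.399]
contact_force: [-3.6, -0.9, 1.3]
grip_width: -0.0003
gripper_force: 1.8
```

```bash
python3 k.py
```

```text
t 33.5 tcp [0.4864 0.1141 0.0334] psi 0.1913 tz [ 0.25   0.048 -0.967] F [-3.6 -0.9  1.3] w -0.0003 gf 1.8
[-0.1423  0.4329 -0.2876  2.2901  0.7671  0.2461 -2.499 ]
box x -0.002798170777120581 corner x,z 0.007838553963967765 0.0362055612438022 low 0.030598608081055013 M [-0.1309375   0.94676302 -0.00415194]
blue sum 0 0
[[  9   9   9   7   1   0  -1   0  -4   0   1   1   1  -3]
 [ 10  10  10   7   2  -1  -2   0   4   3   6   2  -1  -4]
 [ 10   9  10   8   3  -3  -3   3   4   4   3   3  -3  -3]
 [ 10   8   9   9   7   2  -7  -8  -4  -3   0  -3  -5  -9]
 [  9   9  12   9   9   4  -3  -9 -10 -10  -8  -7 -10  -6]
 [ 10   9  10  12  13  13   2  -5  -8  -9  -5  -3  -1  -1]
 [ 13  11  10   6  12  10  14   3  -4  -5  -3  -2  -4   0]
 [ 10  10   6   3   8  19  11   2  -3  -2  -3  -1  -1  -4]
 [ 11   7   4   2   4   5   0  -2  -2   0  -1  -1   0   1]
 [  6   3   2  -1  -4  -4  -4  -2  -1  -3  -3  -3   1   3]]
```

Request:
apply_moves(
  rows=[
    [0.008,0,0.002,0,0,0],
    [0.01,0,0.003,0,0,0],
    [0.01,0,0.003,0,0,0],
  ],
)

```text
clock: 33.92
tcp_pos: [0.4868, 0.1139, 0.0326]
orientation: [-3.08, -0.296, -0.394]
contact_force: [-10.4, -1.2, 4.5]
grip_width: -0.0005
gripper_force: 4.7
```

```bash
python3 k.py
```

```text
t 33.92 tcp [0.4868 0.1139 0.0326] psi 0.1918 tz [ 0.247  0.046 -0.968] F [-10.4  -1.2   4.5] w -0.0005 gf 4.7
[-0.1389  0.436  -0.2911  2.287   0.764   0.2505 -2.4943]
box x -0.0024175985047976724 corner x,z 0.008228232228364371 0.03532618801734312 low 0.029788902628936284 M [-0.23459377  2.03114983  0.03533151]
blue sum 0 0
[[ 10   9   9   6   0  -2   0  -2  -1   1   0   2   1  -8]
 [ 11   9   8   6   0  -1   2   3   3   3   3   1  -4  -7]
 [  9  10   9   7  -1  -1  -1   0   2   1   1   0  -4  -4]
 [  8   8   8  10   7   1  -6  -4  -3  -2  -1  -5  -5 -13]
 [ 11   9  11   9   6   4  -4  -8 -12 -12 -10  -9 -10  -3]
 [  9   8   9  12  10   9   4  -5  -7 -10 -10  -4  -3  -3]
 [ 11  12  10   8  10  11  15   6  -2  -3  -2  -3  -2  -3]
 [ 13   8   9   5   5  20  11  -4  -3  -2  -1  -6  -3   0]
 [  8   8   5   0   3   4   0   0   0  -3  -2  -2  -3  -2]
 [  3   0   1  -2  -3  -2  -2  -1  -3  -3  -2  -3  -1   1]]
```

Request:
apply_moves(
  rows=[
    [-0.04,0,-0.01,0,0,0],
    [-0.1,0,-0.03,0,0,0],
    [-0.1,0,-0.08,0,0,0],
    [-0.09,0,-0.15,0,0,0],
    [-0.08,0,-0.166,0,0,0],
  ],
)

```text
clock: 34.6
tcp_pos: [0.4607, 0.1091, 0.0697]
orientation: [-3.076, -0.294, -0.404]
contact_force: [0.7, -0.9, -0.2]
grip_width: 0.0002
gripper_force: 0.0
```

```bash
python3 k.py; python3 - <<'E'
from h import *
f=r.grab_frame("wrist"); save(f,"pics/w9.png"); mask(f,["takings_case"]); blue(f)
p=f["pixels"].astype(int)
for c in(215,240,256,275,295): print(c,[p[y,c].tolist() for y in range(150,215,5)])
q=proj(f,[.489,.1155,.028]); print("lip",q)
E
```

```text
t 34.6 tcp [0.4607 0.1091 0.0697] psi 0.1907 tz [ 0.254  0.049 -0.966] F [ 0.7 -0.9 -0.2] w 0.0002 gf 0.0
[-0.0373  0.3336 -0.4141  2.3266  0.6605  0.3118 -2.4061]
box x -0.028992292368980942 corner x,z -0.018366031947000375 0.07253954757822742 low 0.06685368595508542 M [0.00529906 0.28257336 0.004222  ]
blue sum 1370 33
[[ 10   8   9   8  11  10  12   9   4  -2   0  -3  -2  -4]
 [  8   8  10   9   9   8   7   6  -2  -4  -5  -2  -4  -3]
 [  8   9  11   8   8  11   5  -3  -5  -5  -2  -1  -5 -12]
 [  8   9  10  11  11  12  14  17  15   0   0   1   0 -10]
 [ 10  11   8   9  10  25  46  75  75  27   3   0   0   3]
 [ 10  11  10  12  14  29  62  73  37  11   3   3   0   2]
 [ 11  12   8  10  13  28  39  25   6   3   2   2   0  -1]
 [ 11  10   8   4  25  50  33   8   3   4   3   4   2   0]
 [  9   6   4   7  18  28  11   4   3   3   5   3  -1   0]
 [  4   5   0   3   0   0   1   3   2   3   1   2   1  -2]]
takings_case 0.36 [114.8, 0.0, 282.5, 287.6]
blue [488 165  24  22 228] [501.  175.8]
blue [ 39 230   7   3   9] [ 41.8 231.4]
blue [ 53 350  13   6  43] [ 59.  351.8]
blue [135 356   9 
[... 464 characters left out ...]
, 240]]
256 [[101, 107, 110], [101, 107, 110], [102, 108, 110], [100, 108, 111], [100, 108, 109], [101, 107, 111], [103, 109, 111], [100, 106, 108], [103, 109, 110], [237, 237, 239], [124, 125, 127], [128, 127, 129], [127, 124, 127]]
275 [[98, 104, 107], [97, 104, 107], [99, 106, 108], [98, 106, 107], [97, 105, 107], [97, 104, 108], [101, 105, 109], [100, 105, 109], [99, 105, 110], [121, 122, 124], [131, 130, 132], [130, 130, 132], [130, 130, 133]]
295 [[100, 108, 109], [100, 109, 109], [103, 111, 112], [100, 110, 112], [102, 109, 112], [103, 110, 112], [105, 110, 113], [105, 109, 112], [105, 110, 113], [91, 90, 88], [101, 96, 95], [99, 95, 91], [103, 95, 90]]
lip [253.89065977 190.89376891]
```

```bash
python3 - <<'E'
from h import *
o=r.get_obs(); A=rot(o["orientation"]); print(np.round(A.T@(np.array([.4674,.1114,.034])-o["tcp_pos"])/.25,4))
B=A@R.from_rotvec([0,.067*np.pi/2,0]).as_matrix(); D=np.array([np.cos(.189),np.sin(.189),0]); print(B[:,2],np.round(B.T@D*.02/.25,4))
E
```

```text
[-0.0086 -0.0042  0.1415]
[ 0.35081968  0.06771668 -0.93399144] [0.0747 0.0001 0.0286]
```

Request:
apply_moves(
  rows=[
    [-0.008,-0.004,0.04,0,0.067,0],
    [-0.008,-0.004,0.08,0,0.067,0],
    [-0.008,-0.004,0.12,0,0.067,0],
    [-0.008,-0.004,0.1415,0,0.067,0],
    [-0.008,-0.004,0.1415,0,0.067,0],
  ],
)

```text
clock: 35.38
tcp_pos: [0.4733, 0.1113, 0.0472]
orientation: [-3.048, -0.288, -0.527]
contact_force: [0.2, -0.1, -1.2]
grip_width: -0.0002
gripper_force: 0.0
```

Request:
apply_moves(
  rows=[
    [0.04,0,0.015,0,0,0],
    [0.082,0,0.031,0,0,0],
    [0.082,0,0.031,0,0,0],
  ],
)

```text
clock: 35.75
tcp_pos: [0.4862, 0.1124, 0.0431]
orientation: [-3.055, -0.29, -0.509]
contact_force: [-19.8, -2.8, -0.5]
grip_width: 0.0003
gripper_force: 9.2
```

```bash
python3 k.py
```

```text
t 35.75 tcp [0.4862 0.1124 0.0431] psi 0.1892 tz [ 0.318  0.061 -0.946] F [-19.8  -2.8  -0.5] w 0.0003 gf 9.2
[-0.1471  0.402  -0.2873  2.34    1.1174  0.1974 -2.8564]
box x -0.0033273048023375 corner x,z 0.007078312783946303 0.04667464726570217 low 0.03954075124322742 M [-0.43858612  4.05186226  0.08065434]
blue sum 314 11
[[ 11  10  10  10  10  11   6   3   0   1   1   3   3   3]
 [ 10  10   8   9   9   8   5   0  -5  -4   1   3   4   5]
 [  7  11  10  10   9  11   4  -2  -8  -9  -5   0  -1   1]
 [  9   9   8  10   9   4  -2  -7 -14 -11 -12  -8  -6  -9]
 [ 12   9   8  11  10  15  15   8  -3 -11  -9  -3  -3  -3]
 [  9  12   9  12  16  22  21  22   6   0  -5  -4  -1  -2]
 [ 12  11   9   9  13  15  15   8  -1  -4  -2  -3  -3  -1]
 [ 11   8   7   5  23  44  21   0  -1  -2  -2  -1  -1  -4]
 [  8   8   3   6  20  31  11   1   0  -1  -2  -2  -2  -3]
 [  4   5   0   0  -1  -3  -2  -4  -2  -2  -3  -3  -3  -3]]
```

Request:
apply_moves(
  rows=[
    [-0.06,0,-0.02,0,0,0],
    [-0.1,0,-0.05,0,-0.05,0],
    [-0.1,0,-0.09,0,-0.12,0],
    [-0.08,0,-0.12,0,-0.21,0],
    [-0.08,0,-0.12,0,-0.21,0],
  ],
)

```text
clock: 36.42
tcp_pos: [0.4697, 0.1104, 0.0699]
orientation: [-3.121, -0.291, -0.027]
contact_force: [1.2, 1.0, -0.7]
grip_width: 0.0001
gripper_force: 0.0
```

Request:
apply_moves(
  rows=[
    [0,0,0,0,0,0],
    [0,0,0,0,0,0],
  ],
)

```text
clock: 36.67
tcp_pos: [0.4642, 0.109, 0.0677]
orientation: [-3.127, -0.304, -0.02]
contact_force: [-0.3, 0.2, -0.2]
grip_width: -0.0001
gripper_force: 0.0
```

```bash
python3 k.py; python3 - <<'E'
from h import *
s=r.grab_frame("side"); p=s["pixels"][220:244,228:252]; save(s,"pics/side10.png")
a=cv2.imread("pics/side3.png")[220:244,228:252,::-1].astype(int)
d=p.astype(int)-a; print(np.abs(d).sum(2)[::1]//3)
E
```

```text
t 36.67 tcp [0.4642 0.109  0.0677] psi 0.1938 tz [ 0.013  0.002 -1.   ] F [-0.3  0.2 -0.2] w -0.0001 gf 0.0
[ 0.1775  0.4696 -0.6529  2.1278  0.4643  0.6715 -2.1682]
box x -0.025623499194263155 corner x,z -0.014624545216623668 0.06784605404530722 low 0.0675612541525061 M [0.02564229 0.00133965 0.06812469]
blue sum 299 11
[[ -1  -2  -1   0   0  -2   0  -2  -3  -5  -7  -5  -7  -9]
 [ -1  -2  -1  -2  -2  -4  -5  -4  -3  -3  -3  -6  -5  -9]
 [  0   0  -1  -1  -1  -5  -5  -7  -3  -4  -8  -5 -10 -13]
 [  5   4   0  -1   2   3   8   8   4  -4  -4  -2  -1  -9]
 [ 12  10   8   8  11  24  34  37  25   8   2   1   0   1]
 [  8   6   8   8  15  21  20  23   9   1   1  -1  -1  -1]
 [  8  11   5   5  10  10  13   8   2  -1   1   1   0  -1]
 [  9   6   4   1   7  16  11   4   2  -2  -2  -3  -3  -1]
 [  8   5   4  -2   2   7  -1  -2  -4  -3  -4  -2  -4   0]
 [  1   1   0  -2  -5  -1  -5  -3  -3  -1  -3  -5  -3   1]]
[[ 55  55  52  54  55  59  54  56  53  60  63  68  59  48  41  77  99  88
   81 102 100  85  71  77]
 [ 56  52  52  49  51  53  60  54  52  54  56  48  45  29  40  81 107  85
   79 102 1
[... 1538 characters left out ...]
19  18  18  17  17  19  43  61  71 107 134 134 139 136 139 140 134
  109  74  41  33  23  22]
 [ 16  19  17  18  18  15  19  39  77  86 114 137 140 138 140 139 137 116
   72  37  24  21  22  23]
 [ 18  13  18  14  15  16  10  25  47  68  91 118 124 129 132 137 129  94
   44  25  24  21  22  23]
 [  5   2   6   9   4  11   3  11  19  34  42  55  70  90 113 120 111  78
   36  25  23  26  23  24]
 [  5   4   2   3   4   3   7   9  11  18  12  12  21  33  44  52  46  35
   24  32  30  34  28  27]
 [  5   1   0   1   1   1   3   7  13  16  10   2   2   0   4   7  10   4
   14  14  17  14  15  27]
 [  1   4   1   3   6   1   3   7  13  17  13  10   9   2   4   1   2   1
    2   5   3   2   4  10]]
```

Request:
apply_moves(
  rows=[
    [-0.05,0,-0.15,0,0,0],
    [-0.05,0.15,-0.35,0,0,0],
    [-0.05,0.35,-0.5,0,0,0],
    [-0.05,0.5,-0.5,0,0,0],
    [-0.05,0.6,-0.5,0,0,0],
  ],
)

```text
clock: 37.4
tcp_pos: [0.4806, -0.0426, 0.1935]
orientation: [3.127, 0.3, 0.022]
contact_force: [-0.2, 0.8, 0.5]
grip_width: -0.0005
gripper_force: 0.0
```

```bash
python3 - <<'E'
from h import *
st()
s=r.grab_frame("side"); save(s,"pics/side11.png")
p=s["pixels"][220:244,230:250].astype(int); a=cv2.imread("pics/side0.png")[220:244,230:250,::-1].astype(int)
print(p[...,2]-p[...,0]); print("diff"); print(((p-a).sum(2)//3))
print([ (l["conf"],l["rect"]) for l in r.outline_of(s,"takings_case")])
E
```

```text
t 37.4 tcp [ 0.4806 -0.0426  0.1935] psi 0.1914 tz [ 0.014  0.001 -1.   ] F [-0.2  0.8  0.5] w -0.0005 gf 0.0
[[  9   9   9  10  10   8   7   8   6   8   7   1  -3  -2  -9 -28 -57 -83
  -89 -88]
 [ 10   7   8   8   7   8   8   9   9   9   5  -1   0   1  -2 -14 -49 -81
  -87 -90]
 [ 10   8   9   7  10  10   9   9   8   9   3  -2  -2  -3   0  -9 -45 -81
  -87 -88]
 [  9   9   9  10   9   8   9  10   8   6   0  -4  -4  -2  -4  -9 -45 -78
  -85 -85]
 [  8   8   8   6   8   8   7   6   6   5  -1  -4  -4  -3  -3 -10 -39 -80
  -89 -91]
 [  9  10   9  10   8   8   9   9   4   1  -5  -5  -3  -1  -3 -12 -44 -80
  -90 -94]
 [  9   9  11  10  10  10  10   7   2  -5  -7  -4  -2  -3  -7 -22 -55 -82
  -93 -95]
 [  8   8   8   9  10   8  10   8   3  -1  -6  -2   0  -2  -6 -29 -59 -79
  -89 -92]
 [ 11  10  10   7   7   8  12  10  15  11  12   4   2   4  -1 -15 -41 -52
  -58 -72]
 [ 10  11   9   9  11  10  11  18  33  50  46  13   7   3   3   0  -6 -16
  -23 -33]
 [  9   9   9   8   9   9  10  20  42  73  69  23   4   4   3   3   3  -1
    0  -3]
 [  8   7   8   7  10  10   9  21  50  74  54  18   5  
[... 2399 characters left out ...]
0 -22
  -22 -20]
 [ -3   3   1   5   2   2   3  15  13   4   2  -3 -12 -18 -19 -19 -19 -21
  -18 -19]
 [  4   3   0   3   3   2  15  14  10   3   2   1  -2 -11 -10 -15 -17 -20
  -20 -21]
 [  6   2   1   3   1  -1   7   8   7   3   2   3   3  -1  -1  -5 -10 -13
  -18 -21]
 [  5   2   3   4   3   3   5   3   2   5   2   4   3   3   2   2   0  -4
   -8 -12]
 [  3   3   3   1  -1   4   4   3   1   1   1   4   3   5   3   2   4   2
   -1  -2]
 [ -2  -1   5   4   0   2   0   3   3   0   2   3   2   0   5   2   6   6
    4   1]
 [  1  -2   1  -5  -1   5   3  -2   2  -4  -2   1   0   2  -1   2   2   6
   -1   3]
 [  3   1   0   2   0  -4  -1   0   3  -1  -2   1   2  -7   4  -4   0   9
   -1   0]]
[]
```

```bash
cat >> h.py <<'E'
Lp=np.array([.489,.1155,0]);Dx=np.array([np.cos(.189),np.sin(.189),0]);Nx=np.array([-np.sin(.189),np.cos(.189),0])
def tilt(phi): return down(.19)@R.from_rotvec([0,np.radians(phi),0]).as_matrix()
def go(bx,by,z,phi,frm=None):
    o=r.get_obs(); A=rot(o["orientation"]); p=o["tcp_pos"]
    if frm: A=tilt(frm[3]); p=Lp+Dx*frm[0]+Nx*frm[1]+[0,0,frm[2]]
    t=Lp+Dx*bx+Nx*by+[0,0,z]; print(np.round(t,4),np.round(np.r_[A.T@(t-p)/.25,R.from_matrix(A.T@tilt(phi)).as_rotvec()/(np.pi/2)],4).tolist())
E
python3 -c "
from h import *
go(-.03,.013,.09,15); go(-.026,.013,.0345,15,(-.03,.013,.09,15)); go(-.002,.013,.0335,15,(-.026,.013,.0345,15))"
```

```text
[0.4571 0.1226 0.09  ] [0.0277, -0.6704, 0.4107, 0.0011, 0.1585, -0.0006]
[0.461  0.1234 0.0345] [-0.042, 0.0, 0.2186, 0.0, 0.0, 0.0]
[0.4846 0.1279 0.0335] [0.0917, 0.0001, 0.0287, 0.0, 0.0, 0.0]
```

Request:
apply_moves(
  rows=[
    [0.0,-0.15,0.05,0,0.03,0],
    [0.01,-0.35,0.15,0,0.07,0],
    [0.02,-0.55,0.28,0,0.11,0],
    [0.028,-0.67,0.38,0,0.15,0],
    [0.028,-0.67,0.41,0,0.158,0],
  ],
)

```text
clock: 38.12
tcp_pos: [0.4531, 0.1299, 0.0894]
orientation: [-3.072, -0.312, -0.401]
contact_force: [0.2, 0.6, 0.0]
grip_width: -0.0001
gripper_force: 0.0
```

```bash
python3 -c "
from h import *
st(); print(np.round(r.get_obs()['joints'],3)); go(-.026,.013,.0345,15)"
```

```text
t 38.12 tcp [0.4531 0.1299 0.0894] psi 0.2023 tz [ 0.251  0.053 -0.966] F [0.2 0.6 0. ] w -0.0001 gf 0.0
[ 0.073  0.314 -0.595  2.308  0.672  0.394 -2.447]
[0.461  0.1234 0.0345] [-0.0313, 0.0323, 0.2187, -0.0032, 0.0014, 0.0075]
```

Request:
apply_moves(
  rows=[
    [-0.01,0,0.06,0,0,0],
    [-0.02,0,0.12,0,0,0],
    [-0.035,0,0.18,0,0,0],
    [-0.042,0,0.215,0,0,0],
    [-0.042,0,0.22,0,0,0],
  ],
)

```text
clock: 38.75
tcp_pos: [0.4593, 0.1276, 0.0345]
orientation: [-3.075, -0.302, -0.402]
contact_force: [0.2, 0.9, -0.4]
grip_width: -0.0002
gripper_force: 0.0
```

```bash
python3 -c "
from h import *
st(); print(np.round(r.get_obs()['joints'],3)); go(-.001,.013,.033,15)"
```

```text
t 38.75 tcp [0.4593 0.1276 0.0345] psi 0.1959 tz [ 0.252  0.051 -0.966] F [ 0.2  0.9 -0.4] w -0.0002 gf 0.0
[-0.106  0.418 -0.392  2.335  0.949  0.27  -2.725]
[0.4856 0.1281 0.033 ] [0.0985, 0.0186, 0.0324, -0.0015, 0.0012, 0.0036]
```

Request:
apply_moves(
  rows=[
    [0.01,0.018,0.008,0,0,0],
    [0.03,0.018,0.014,0,0,0],
    [0.055,0.018,0.02,0,0,0],
    [0.08,0.018,0.027,0,0,0],
    [0.092,0.018,0.03,0,0,0],
  ],
)

```text
clock: 39.38
tcp_pos: [0.4844, 0.1262, 0.0333]
orientation: [-3.076, -0.298, -0.401]
contact_force: [-8.2, -1.2, 2.6]
grip_width: 0.0001
gripper_force: 3.6
```

```bash
python3 k.py; python3 -c "
from h import *
p=r.get_obs()['tcp_pos']; print('by',Nx@(p-Lp))"
```

```text
t 39.38 tcp [0.4844 0.1262 0.0333] psi 0.1931 tz [ 0.252  0.049 -0.967] F [-8.2 -1.2  2.6] w 0.0001 gf 3.6
[-0.0604  0.45   -0.4169  2.2819  0.9136  0.2974 -2.6562]
box x -0.002458498585856845 corner x,z 0.008173205116026531 0.036140123942425835 low 0.03049566522687488 M [-0.17456208  1.63420989  0.05792017]
blue sum 0 0
[[  9   8   9   4  -2  -7 -12 -13  -8  -1   2   2  -2  -7]
 [ 10   9   5   3  -1  -2  -3  -3   0   3   3   2  -2 -11]
 [  8   8   2   0  -1  -1   3   4   4   3   3  -1  -5 -13]
 [ 11   9   3   0   2   2   2   3   3   4   0  -3  -2  -7]
 [ 12  10   8   5  -4  -4  -1   1   2   0   1  -2  -3  -4]
 [  7  11   8   8   1  -5  -7  -6  -8  -6  -4  -6  -4  -1]
 [ 11  10   9   3  -3  -5 -10  -8 -10  -4  -5  -3  -2  -2]
 [ 10  12   8   3   3   9  -1  -8  -8  -5  -2  -2  -3  -4]
 [  9   6   5  -2   1   5  -1  -3  -1  -3  -2  -1  -1  -4]
 [  4   5  -2  -2  -3  -3  -1  -3  -3  -3  -3  -2  -4  -4]]
by 0.011357446780465677
```

Request:
apply_moves(
  rows=[
    [-0.04,0,-0.01,0,0,0],
    [-0.1,0,-0.03,0,0,0],
    [-0.1,0,-0.1,0,0,0],
    [-0.09,0,-0.2,0,-0.08,0],
    [-0.08,0,-0.3,0,-0.16,0],
  ],
)

```text
clock: 40.05
tcp_pos: [0.4443, 0.1187, 0.1016]
orientation: [-3.126, -0.307, -0.005]
contact_force: [1.9, -0.7, -1.0]
grip_width: 0.0001
gripper_force: 0.0
```

```bash
python3 k.py; python3 - <<'E'
from h import *
f=r.grab_frame("wrist"); mask(f,["takings_case"]); blue(f); save(f,"pics/w12.png"); print(np.round(proj(f,Lp+[0,0,.028]),0))
p=f["pixels"].astype(int); q=proj(f,Lp+[0,0,.028]); y0=int(q[1])-30
for c in range(int(q[0])-60,int(q[0])+61,20): print(c,[(p[y,c]).tolist() for y in range(y0,y0+40,4)])
E
```

```text
t 40.05 tcp [0.4443 0.1187 0.1016] psi 0.1958 tz [ 0.003  0.001 -1.   ] F [ 1.9 -0.7 -1. ] w 0.0001 gf 0.0
[ 0.2271  0.4046 -0.7387  2.134   0.4048  0.7393 -2.1506]
box x -0.04334162408872133 corner x,z -0.032341934954543385 0.10163727170963828 low 0.10156605448475202 M [-0.06054932 -0.14703703 -0.00257477]
blue sum 349 13
[[  0   0   0  -2  -4  -1  -3  -5  -2  -5  -2  -3  -4  -6]
 [ -3  -4  -2  -2  -2  -3  -3  -4  -4  -2  -4  -4  -3  -8]
 [ -1   0  -3  -3  -4  -4  -4  -6  -9  -5  -7  -6  -8 -15]
 [ -2  -4   0  -3   0   5  10   9   6  -1  -2  -3  -3 -12]
 [  0  -1   0   5   4  21  34  41  25   6   0   2   0   2]
 [  9   8  11  13  13  22  21  22   9   1   2   0   1   0]
 [ 11   9  10   9   9  13  14   7   3   1  -1   2   0   2]
 [ 10   9   6   2   7  17  11   3   2   1  -1   3   0   1]
 [ 10   6   6   4   6   9   3   1   1   1   2   0   2   0]
 [  4   5   2  -2  -3  -1   0  -1  -2  -3  -2   2   2   2]]
takings_case none
blue [490 121  22  20 155] [500.9 130.9]
blue [ 90 179   4   5   8] [ 91.1 180.9]
blue [ 55 186  12   6  19] [ 59.5 190. ]
blue [ 105  270  115   20 1021] [165.  279.
[... 359 characters left out ...]
67, 68], [61, 63, 67], [60, 64, 66], [59, 64, 66], [61, 65, 66], [61, 65, 64], [63, 67, 69], [61, 65, 65], [60, 64, 66]]
274 [[63, 69, 69], [63, 68, 68], [67, 70, 72], [65, 69, 72], [66, 71, 72], [65, 69, 71], [64, 70, 71], [65, 68, 72], [66, 68, 68], [67, 71, 72]]
294 [[64, 68, 69], [64, 69, 71], [64, 66, 69], [61, 65, 67], [62, 67, 69], [61, 67, 69], [64, 67, 70], [64, 66, 69], [63, 65, 67], [65, 69, 70]]
314 [[64, 67, 69], [61, 66, 67], [65, 70, 70], [64, 70, 70], [61, 64, 66], [63, 69, 70], [63, 66, 68], [63, 67, 71], [63, 67, 69], [66, 69, 71]]
334 [[63, 67, 69], [60, 65, 66], [62, 67, 68], [63, 69, 68], [62, 67, 68], [62, 67, 68], [57, 65, 66], [65, 69, 70], [65, 70, 72], [64, 69, 71]]
```

```bash
python3 - <<'E'
from h import *
s=r.grab_frame("side")
def P(x,y,z): return np.round(proj(s,Lp+Dx*x+Nx*y+[0,0,z]),1)
print("rear at 0.5mm bottom/top L,R",P(.0005,.03,.028),P(.003,.03,.042),P(.0005,-.03,.028),P(.003,-.03,.042))
for x in(.006,.010,.014,.018): print(x,"z.018 y .03,0,-.03",P(x,.03,.018),P(x,0,.018),P(x,-.03,.018),"z.028-.042 y0",P(x,0,.028),P(x,0,.042))
print("lip inner edge",P(.003,.0325,.028),P(.003,-.0325,.028),"slot top",P(.014,.0325,.047),P(.014,-.0325,.047),"roof",P(0,.0325,.067),P(0,-.0325,.067))
E
```

```text
rear at 0.5mm bottom/top L,R [236.  239.6] [235.  236.3] [241.9 225.6] [240.9 222.3]
0.006 z.018 y .03,0,-.03 [234.4 241.4] [237.4 234.4] [240.3 227.5] z.028-.042 y0 [237.2 232.1] [237. 229.]
0.01 z.018 y .03,0,-.03 [233.1 241.2] [236.1 234.1] [239.1 227.3] z.028-.042 y0 [236.  231.9] [235.8 228.7]
0.014 z.018 y .03,0,-.03 [231.9 240.9] [234.9 233.9] [237.8 227. ] z.028-.042 y0 [234.7 231.6] [234.5 228.5]
0.018 z.018 y .03,0,-.03 [230.6 240.7] [233.7 233.6] [236.6 226.8] z.028-.042 y0 [233.5 231.4] [233.3 228.2]
lip inner edge [234.9 240. ] [241.3 224.9] slot top [231.1 235. ] [237.7 220. ] roof [235.3 231.3] [241.8 216.2]
```

The blue still visible lies inside the lip and lower than before. It did not change over the last two pushes, and the fingertip went 8 mm past the lip without meeting the case. So the case has dropped in and lies on the box floor. Next, fetch the candle.

Request:
apply_moves(
  rows=[
    [0.0,0.0,-0.2,0,0,0],
    [0.05,0.15,-0.4,0,0,0.1],
    [0.12,0.35,-0.4,0,0,0.2],
    [0.18,0.55,-0.4,0,0,0.2],
    [0.209,0.7,-0.4,0,0,0.2],
  ],
  claw=1,
)

```text
clock: 40.88
tcp_pos: [0.5305, -0.0453, 0.2]
orientation: [3.135, -0.192, 0.015]
contact_force: [0.7, 0.5, 0.7]
grip_width: 0.0853
gripper_force: 0.0
```

Request:
apply_moves(
  rows=[
    [0,0,0,0,0,0],
    [0,0,0,0,0,0],
    [0,0,0,0,0,0],
  ],
)

```text
clock: 41.25
tcp_pos: [0.5304, -0.0413, 0.2011]
orientation: [-3.134, 0.185, -0.014]
contact_force: [0.1, 0.6, 0.1]
grip_width: 0.0855
gripper_force: 0.0
```

```bash
python3 - <<'E'
from h import *
st(); print(np.round(r.get_obs()["joints"],3))
f=r.grab_frame("wrist"); t=r.grab_frame("top"); s=r.grab_frame("side")
for g in(f,t,s):
    for n,z in(("front_candle",0),("candle_mat",.006)):
        for l in r.landmark_of(g,n)[:1]: print(n,round(l["conf"],2),np.round(onz(g,l["point"],z),4))
k=mask(f,["front_candle"]); print(fit([(f,k)],"candle",[.55,-.045,-.122]))
for g in(t,s): mask(g,["takings_case"])
MODEL["cyl"]=[np.array([[.022*np.cos(a),.022*np.sin(a),z] for a in np.linspace(0,6.28,24) for z in(0,.055)])]
print("cyl",fit([(f,k)],"cyl",[.55,-.045,0]))
mv([.548,-.0447,.042],-.122)
E
```

```text
t 41.25 tcp [ 0.5304 -0.0413  0.2011] psi -0.118 tz [ 0.009  0.002 -1.   ] F [0.1 0.6 0.1] w 0.0855 gf 0.0
[ 0.509  0.344 -0.665  1.9    0.254  0.972 -1.959]
front_candle 0.81 [ 0.5487 -0.0446  0.    ]
candle_mat 0.93 [ 0.4848 -0.1879  0.006 ]
front_candle 0.63 [ 0.5426 -0.0508 -0.    ]
candle_mat 0.59 [0.579  0.3221 0.006 ]
front_candle 0.57 [ 0.5419 -0.0381  0.    ]
candle_mat 0.75 [ 0.4887 -0.186   0.006 ]
front_candle 0.94 [234.4, 119.4, 50.0, 59.9]
(array([ 0.55 , -0.045, -0.002]), np.float64(0.8783583368733279))
takings_case 0.7 [262.9, 171.7, 22.0, 17.3]
takings_case none
cyl (array([ 0.54834079, -0.04420779,  0.02964197]), np.float64(0.14347933015851722))
[0.0614, 0.0014, 0.6386, -0.0022, -0.006, 0.0008]
```

Request:
apply_moves(
  rows=[
    [0.061,0.001,0.2,0,-0.006,0],
    [0.061,0.001,0.4,0,-0.006,0],
    [0.061,0.001,0.55,0,-0.006,0],
    [0.061,0.001,0.63,0,-0.006,0],
    [0.061,0.001,0.65,0,-0.006,0],
  ],
)

```text
clock: 42.48
tcp_pos: [0.5477, -0.0444, 0.0385]
orientation: [-3.132, 0.189, 0.002]
contact_force: [0.4, -0.5, 0.4]
grip_width: 0.0855
gripper_force: 0.0
```

Request:
apply_moves(
  rows=[
    [0,0,0,0,0,0],
    [0,0,0,0,0,0],
    [0,0,0,0,0,0],
    [0,0,0,0,0,0],
    [0,0,0,0,0,0],
  ],
  claw=0.4,
  newtons=25,
)

```text
clock: 43.1
tcp_pos: [0.5492, -0.0446, 0.0407]
orientation: [-3.133, 0.189, -0.005]
contact_force: [-0.5, -0.9, 7.7]
grip_width: 0.0547
gripper_force: 27.7
```

Request:
apply_moves(
  rows=[
    [0,0,-0.1,0,0,0],
    [0,0,-0.25,0,0,0],
    [0,0,-0.34,0,0,0],
    [0,0,-0.34,0,0,0],
    [0,0,-0.34,0,0,0],
  ],
)

```text
clock: 43.72
tcp_pos: [0.5472, -0.0451, 0.1235]
orientation: [-3.133, 0.189, 0.001]
contact_force: [-0.6, -0.7, -1.5]
grip_width: 0.055
gripper_force: 27.0
```

```bash
python3 - <<'E'
from h import *
st(); mv([.4842,-.1898,.125],-.124)
E
```

```text
t 43.73 tcp [ 0.5472 -0.0451  0.1235] psi -0.1208 tz [-0.001  0.003 -1.   ] F [-0.6 -0.7 -1.5] w 0.055 gf 27.0
[-0.1805, 0.6051, -0.0078, -0.0019, 0.0006, 0.002]
```

Request:
apply_moves(
  rows=[
    [-0.05,0.17,0,0,0,0],
    [-0.1,0.36,0,0,0,0],
    [-0.15,0.52,0,0,0,0],
    [-0.178,0.607,0,0,0,0],
    [-0.178,0.607,0.08,0,0,0],
  ],
)

```text
clock: 44.35
tcp_pos: [0.4845, -0.1928, 0.103]
orientation: [-3.133, 0.196, -0.0]
contact_force: [0.1, 0.7, -0.8]
grip_width: 0.0551
gripper_force: 27.1
```

Request:
apply_moves(
  rows=[
    [0,0,0.08,0,0,0],
    [0,0,0.14,0,0,0],
    [0,0,0.17,0,0,0],
    [0,0,0.18,0,0,0],
    [0,0,0.18,0,0,0],
  ],
)

```text
clock: 44.98
tcp_pos: [0.4858, -0.1898, 0.0589]
orientation: [-3.133, 0.189, -0.001]
contact_force: [0.2, -0.8, -1.0]
grip_width: 0.055
gripper_force: 27.0
```

```bash
python3 - <<'E'
from h import *
st(); mv([.4847,-.1903,.0465],-.126)
E
```

```text
t 44.98 tcp [ 0.4858 -0.1898  0.0589] psi -0.1204 tz [ 0.001  0.003 -1.   ] F [ 0.2 -0.8 -1. ] w 0.055 gf 27.0
[-0.004, 0.0026, 0.0494, -0.0021, -0.0003, 0.0036]
```

Request:
apply_moves(
  rows=[
    [-0.004,0.002,0.025,0,0,0.003],
    [-0.004,0.002,0.04,0,0,0.003],
    [-0.004,0.002,0.047,0,0,0.003],
    [-0.004,0.002,0.05,0,0,0.003],
    [-0.004,0.002,0.05,0,0,0.003],
  ],
)

```text
clock: 45.6
tcp_pos: [0.4843, -0.1902, 0.0467]
orientation: [-3.133, 0.197, 0.0]
contact_force: [-3.2, -0.2, 6.3]
grip_width: 0.0553
gripper_force: 27.8
```

Request:
apply_moves(
  rows=[
    [0,0,0,0,0,0],
    [0,0,0,0,0,0],
    [0,0,0,0,0,0],
    [0,0,-0.1,0,0,0],
    [0,0,-0.3,0,0,0],
  ],
  claw=1,
)

```text
clock: 46.22
tcp_pos: [0.4829, -0.19, 0.1203]
orientation: [-3.13, 0.196, 0.006]
contact_force: [-0.0, -1.0, -0.5]
grip_width: 0.0854
gripper_force: 0.0
```

Request:
apply_moves(
  rows=[
    [0,0,-0.2,0,0,0],
    [0,0,-0.4,0,0,0],
    [-0.05,0,-0.5,0,0,0],
    [-0.05,0,-0.5,0,0,0],
    [-0.05,0,-0.5,0,0,0],
  ],
)

```text
clock: 46.85
tcp_pos: [0.4715, -0.1894, 0.2452]
orientation: [-3.132, 0.197, 0.001]
contact_force: [0.8, -0.2, -0.8]
grip_width: 0.0855
gripper_force: 0.0
```

```bash
python3 - <<'E'
from h import *
st(); f=r.grab_frame("wrist"); save(f,"pics/w20.png")
for n,z in(("front_candle",.006),("candle_mat",.006),("candle_stand",0),("pocket_notch",.03)):
    for l in r.landmark_of(f,n)[:1]: print(n,round(l["conf"],2),np.round(l["point"],1),np.round(onz(f,l["point"],z),4))
k=mask(f,["front_candle"]); MODEL["cyl"]=[np.array([[.022*np.cos(a),.022*np.sin(a),z] for a in np.linspace(0,6.28,24) for z in(0,.055)])]
print("cyl",fit([(f,k)],"cyl",[.485,-.19,0],.006))
MODEL["ledge"]=MODEL["stand"][:2]
k=mask(f,["candle_stand","front_candle"]); print(fit([(f,k)],"stand",[.534,-.197,-.13]))
s=r.grab_frame("side"); save(s,"pics/side20.png")
p=s["pixels"][222:242:1,232:246].astype(int); print(p[...,2]-p[...,0])
E
```

```text
t 46.85 tcp [ 0.4715 -0.1894  0.2452] psi -0.1255 tz [-0.001  0.004 -1.   ] F [ 0.8 -0.2 -0.8] w 0.0855 gf 0.0
front_candle 0.77 [259.7 138.7] [ 0.4848 -0.1948  0.006 ]
candle_stand 0.85 [257.  97.] [ 0.53   -0.1973  0.    ]
pocket_notch 0.6 [258.5  96.2] [ 0.5323 -0.1991  0.03  ]
front_candle 0.88 [234.0, 118.9, 44.2, 50.3]
cyl (array([ 0.48452271, -0.18991524,  0.04589169]), np.float64(0.13514328808446455))
candle_stand 0.97 [181.3, 81.9, 154.4, 90.3]
front_candle 0.88 [234.0, 118.9, 44.2, 50.3]
(array([ 0.53483577, -0.19764884, -0.13241392]), np.float64(0.0984291420381087))
[[  9   7   7   8   8   8   7   7  -1  -3  -5  -3  -2 -12]
 [ 10   8   9   8   6   5   7   6   0  -5   0  -4  -5 -12]
 [  7   6   6   8   5   6   7   2  -3  -5  -3  -3  -2 -10]
 [  8   8   8   6   8   4   5  -1  -6  -7  -5  -3  -6 -17]
 [ 10   6  10   6   8   6   4  -4  -9  -7  -6  -4  -9 -30]
 [  9   8   6   7   6   6   1  -5  -6  -4   1   1  -9 -31]
 [  8   9   7  10   9   9  11   9   9   1   3   4  -1 -17]
 [  9   8   9   8  11  17  31  45  46  12   5   4   3   2]
 [  9   7   8   8   9  18  40  71  67  21   3   3   2   4]
 [  7   7  10   7   9  20  47  72  52  14   3   2   2   2]
 [  5  10   8   8  14  29  57  67  33   6   3   2   3   3]
 [  7   7   9  10  13  24  47  46  17   3   3   3   3   3]
 [  9   8   7   8  11  26  35  23   6   3   2   2   2   3]
 [ 10  11   7   3  13  36  38  14   4   3   3   2   1   2]
 [  7  10   5   4  24  50  31   8   3   3   2   2   3   3]
 [  8   8   5   7  29  45  21   4   3   3   2   3   3   3]
 [  5   6   3   4  17  25  10   4   3   3   3   4   2   3]
 [  8   6   2   0   2   7   6   6   3   3   2   4   2   3]
 [ -1   2  -1  -2  -2  -1   0   0  -1   5   4   4   4   4]
 [ -2  -3  -2  -4  -4  -4  -5  -6  -5  -4  -1   0   2   2]]
```

Request:
apply_moves(
  rows=[
    [-0.05,-0.2,0,0,0,-0.1],
    [-0.1,-0.4,0,0,0,-0.22],
    [-0.15,-0.6,0.1,0,0,-0.34],
    [-0.15,-0.65,0.2,0,0,-0.46],
    [-0.15,-0.65,0.4,0,0,-0.58],
  ],
)

```text
clock: 47.92
tcp_pos: [0.4571, -0.0217, 0.1475]
orientation: [-2.899, -1.209, -0.01]
contact_force: [0.4, -1.6, -0.3]
grip_width: 0.0857
gripper_force: 0.0
```

Request:
apply_moves(
  rows=[
    [0,0,0,0,0,-0.12],
    [0,0,0.1,0,0,-0.24],
    [0,0,0.2,0,0,-0.36],
    [0,0,0.3,0,0,-0.48],
    [0,0,0.34,0,0,-0.62],
  ],
)

```text
clock: 48.55
tcp_pos: [0.4545, -0.0228, 0.0604]
orientation: [-2.041, -2.384, -0.003]
contact_force: [-0.9, -0.5, 1.3]
grip_width: 0.0857
gripper_force: 0.0
```

```bash
python3 -c "
from h import *
st(); print(np.round(r.get_obs()['joints'],3)); mv([.4545,-.0235,.05],1.76)"
```

```text
t 48.55 tcp [ 0.4545 -0.0228  0.0604] psi 1.7255 tz [-0.001  0.004 -1.   ] F [-0.9 -0.5  1.3] w 0.0857 gf 0.0
[ 0.694  0.568 -0.954  2.156  0.685  0.758 -0.559]
[-0.003, -0.0004, 0.0417, -0.0004, -0.0025, -0.022]
```

```bash
python3 - <<'E'
from h import *
f=r.grab_frame("wrist"); save(f,"pics/w30.png"); mask(f,["takings_case"]); blue(f)
def P(x,y,z): return np.round(proj(f,Lp+Dx*(x+.0015)+Nx*y+[0,0,z])).astype(int)
for n,q in {"sill end":(-.06,0,.028),"lip":(0,0,.028),"roof":(0,0,.067),"floor8":(.008,0,.018),"rear8":(.008,0,.035),"flap15 lo":(.015,0,.03),"flap15 hi":(.015,0,.045)}.items(): print(n,P(*q))
p=f["pixels"].astype(int)
for y in(-.02,0,.02):
    a=P(-.01,y,.028); b=P(.0,y,.067); r0=a[1]; print("y",y,"row",r0)
    print([(c,p[r0,c].tolist()) for c in range(a[0]-4,a[0]+52,2)])
E
```

```text
takings_case 0.69 [377.7, 0.0, 34.9, 33.7]
blue [378   0  32  31 799] [392.4  14.6]
sill end [247 -39]
lip [382 -44]
roof [424 -84]
floor8 [392 -37]
rear8 [407 -50]
flap15 lo [418 -47]
flap15 hi [436 -60]
y -0.02 row 7
[(353, [208, 208, 210]), (355, [205, 203, 206]), (357, [205, 204, 207]), (359, [205, 204, 207]), (361, [204, 205, 208]), (363, [200, 201, 204]), (365, [201, 203, 206]), (367, [201, 202, 206]), (369, [201, 202, 205]), (371, [198, 197, 200]), (373, [108, 111, 112]), (375, [135, 140, 138]), (377, [112, 116, 114]), (379, [62, 88, 142]), (381, [47, 89, 166]), (383, [30, 51, 93]), (385, [22, 43, 76]), (387, [27, 46, 79]), (389, [22, 38, 77]), (391, [24, 41, 77]), (393, [27, 46, 80]), (395, [20, 38, 75]), (397, [19, 41, 74]), (399, [21, 42, 75]), (401, [27, 43, 76]), (403, [18, 37, 74]), (405, [24, 42, 76]), (407, [14, 37, 74])]
y 0 row -43
[(355, [142, 104, 68]), (357, [141, 104, 66]), (359, [144, 106, 69]), (361, [140, 102, 63]), (363, [154, 111, 70]), (365, [166, 120, 76]), (367, [164, 120, 74]), (369, [169, 122, 77]), (371, [139, 103, 68]), (373, [34, 25, 21]), (375, [25,
[... 270 characters left out ...]
0, 27, 31]), (403, [27, 27, 27]), (405, [29, 33, 28]), (407, [24, 24, 25]), (409, [25, 26, 24])]
y 0.02 row -98
[(358, [18, 20, 20]), (360, [15, 24, 21]), (362, [19, 20, 17]), (364, [19, 23, 20]), (366, [20, 21, 21]), (368, [19, 18, 18]), (370, [24, 27, 27]), (372, [17, 21, 18]), (374, [24, 25, 26]), (376, [20, 24, 27]), (378, [11, 15, 15]), (380, [29, 28, 27]), (382, [51, 53, 53]), (384, [67, 68, 68]), (386, [67, 69, 70]), (388, [67, 68, 67]), (390, [67, 68, 70]), (392, [67, 66, 67]), (394, [69, 71, 71]), (396, [56, 57, 59]), (398, [27, 24, 30]), (400, [25, 28, 27]), (402, [28, 27, 29]), (404, [23, 25, 26]), (406, [34, 28, 26]), (408, [79, 60, 40]), (410, [94, 71, 43]), (412, [96, 71, 47])]
```

Request:
apply_moves(
  rows=[
    [0.06,0,0,0,0,-0.02],
    [0.12,0,0,0,0,-0.02],
    [0.17,0,0,0,0,-0.02],
    [0.18,0,0,0,0,-0.02],
    [0.18,0,0,0,0,-0.02],
  ],
  claw=0.4,
)

```text
clock: 49.28
tcp_pos: [0.4485, 0.0218, 0.0619]
orientation: [-2.012, -2.411, -0.004]
contact_force: [0.0, -1.0, -0.6]
grip_width: 0.0341
gripper_force: 0.0
```

```bash
python3 - <<'E'
from h import *
st(); f=r.grab_frame("wrist"); save(f,"pics/w31.png"); mask(f,["takings_case"]); blue(f)
def P(x,y,z): return np.round(proj(f,Lp+Dx*(x+.0015)+Nx*y+[0,0,z])).astype(int)
for y in(-.025,0,.025):
  print("y",y,{n:P(x,y,z).tolist() for n,(x,z) in {"sillend":(-.06,.028),"lip":(0,.028),"lip3":(.003,.028),"roof":(0,.067),"z18x4":(.004,.018),"z18x8":(.008,.018),"z18x14":(.014,.018),"z42x8":(.008,.042),"flap lo":(.015,.03),"flap hi":(.015,.045)}.items()})
p=f["pixels"].astype(int)
for y in(-.028,-.02,-.01,0,.01,.02,.028):
    a=P(0,y,.028); r0=a[1]
    if 0<=r0<384: print("row",r0,"col",a[0],[tuple(p[r0,c]) if 0 else "%d,%d,%d"%tuple(p[r0,c]) for c in range(a[0]-14,a[0]+56,3)])
E
```

```text
t 49.27 tcp [0.4485 0.0218 0.0619] psi 1.7511 tz [ 0.001  0.003 -1.   ] F [ 0.  -1.  -0.6] w 0.0341 gf 0.0
takings_case 0.82 [369.2, 0.0, 43.2, 121.9]
blue [115   0  17  60 817] [122.8  25.7]
blue [ 368    0   42  122 2650] [387.4  59. ]
y -0.025 {'sillend': [250, 120], 'lip': [367, 119], 'lip3': [373, 119], 'roof': [398, 131], 'z18x4': [369, 117], 'z18x8': [376, 117], 'z18x14': [388, 117], 'z42x8': [394, 123], 'flap lo': [398, 119], 'flap hi': [411, 123]}
y 0 {'sillend': [250, 68], 'lip': [372, 67], 'lip3': [378, 67], 'roof': [406, 65], 'z18x4': [374, 68], 'z18x8': [381, 68], 'z18x14': [393, 68], 'z42x8': [400, 66], 'flap lo': [405, 67], 'flap hi': [419, 66]}
y 0.025 {'sillend': [249, 12], 'lip': [378, 10], 'lip3': [384, 10], 'roof': [416, -10], 'z18x4': [379, 14], 'z18x8': [387, 14], 'z18x14': [399, 14], 'z42x8': [408, 4], 'flap lo': [412, 9], 'flap hi': [428, 3]}
row 125 col 367 ['59,62,62', '56,59,58', '54,57,57', '79,83,84', '129,137,135', '52,55,56', '44,47,47', '45,48,49', '44,46,46', '42,42,43', '39,44,44', '46,49,50', '40,42,41', '44,47,48', '66,70,73', '95,100,103', '96,103
[... 1390 characters left out ...]
100,104', '92,98,102', '95,102,106', '93,101,103', '96,101,105']
row 22 col 377 ['213,213,215', '212,210,215', '212,211,216', '106,109,110', '129,135,132', '58,90,159', '51,93,178', '30,45,82', '21,25,38', '22,30,51', '22,45,82', '25,43,77', '27,28,36', '27,33,52', '21,43,81', '60,63,67', '87,90,93', '91,99,101', '92,98,100', '91,97,99', '89,97,99', '93,100,101', '90,98,99', '91,98,99']
row 3 col 378 ['58,59,60', '58,60,59', '55,60,60', '59,61,62', '145,153,152', '82,87,93', '26,45,81', '26,44,81', '16,39,77', '25,41,78', '22,42,76', '21,43,77', '29,42,77', '23,40,78', '22,40,77', '30,40,67', '75,81,83', '96,101,104', '92,97,99', '92,99,102', '92,96,100', '91,98,99', '92,98,98', '92,97,100']
```

The wrist view shows the grey lip unobstructed. The case's striped rear end lies behind and below it, about 18 mm above the counter, so the case is flat on the box floor and below the flap. The candle is within about 1.5 mm of the mat's centre and the gripper touches nothing. Handing in.

```bash
python3 -c "
from bench import r
print(r.hand_in())"
```

```text
the job is handed in; nothing more can be done
None
```

I handed the job in at about 49 s: the case lies flat on the floor of the deposit box, and the candle is back within about 1.5 mm of the middle of its mat. The flap is hidden by the roof, so I could not see it shut, but the case lies below it. I never knowingly touched the other items, but did not re-measure them.

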